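# Right the toppled glass jar against the rack's back board and snap it into its clip

## Robot

A 6-joint arm with a two-finger parallel gripper is mounted at the origin on the work surface; the furniture and walls round the work are solid. World frame = base frame: x ahead of the robot, y to its left, z up, the work surface at z = 0. Lengths are in m, angles in degrees, forces in N, time in s.
With the tool pointing down it reaches from about 0.4 to 0.825 m from the base axis. Payload 7 kg.
Tool frame: the origin (TCP) lies midway between the tips of the shut fingers; the grasp point (between the pads) lies 19 mm behind it (ctrl.hold_point_z is the distance from the TCP to the grasp point, in m); z points along the fingers, y is the line along which they close (so a half turn about z gives the same grasp; the last joint's range is limited). The gripper opens to 88 mm and grips with 3 to 60 N. Pads are 19 mm wide; open, the fingers measure 130 mm over their backs; the gripper's body (78 mm by 193 mm) begins 47 mm behind the grasp point.
Start: joints at [83.543, 20.546, 0.682, 0, -70.136, -16.507], TCP at [0.263, 0.621, 0.191] pointing down, gripper open.
Joint ranges: [-176.03, 176.03], [-82.01, 121.73], [-58.28, 71.71], [-173.87, 95.51], [-174.79, -0.11], [-173.66, 173.66]. Speed limits (degrees/s): [136.94, 136.94, 172.46, 180, 180, 180].

## Interface

Orientations are given as [roll, pitch, yaw] about the fixed x, y, z axes, in that order (R = Rz(yaw) Ry(pitch) Rx(roll)).
In Python, from plant import ctrl gives the robot as it stands.
- The arm moves only by the tool apply_moves, never from a script. Its argument "deltas" is a list of rows, each an object with "fingers": the finger opening in mm, from 0 to 87.6; "delta_pos": the shift along the tool's x, y, z in mm, a list of three; "angular": the turn, a rotation vector about the tool's x, y, z in degrees, a list of three. A call has 1 to 10 rows; each row is the pose to reach, as a shift and turn from the pose commanded when the call began, along the tool's axes at that moment; what a row does not reach only later rows make up. A row lasts 1/10 s, in which the tool goes at most 50 mm and 8.59 degrees, less where a joint would pass 70% of its speed; a pose out of reach is approached as far as the arm can. A call with a gripper value outside its range is refused whole. The fingers move at their own pace and stop on an object; the grip force is fixed at half the most. Time passes only in rows, so rows that repeat a pose let the fingers close. It gives the time, the measured TCP pose, the force, the opening and the grip force at its end, in the units of the state.
- ctrl.get_obs(): the state, without advancing time (a new reading comes with each control period).
- ctrl.snapshot(name): name is "scene" or "top"; returns the picture (420x560x3 uint8, red, green, blue); there is no depth.
- ctrl.camera_params(name): a dict with "fx", "fy", "cx", "cy" (pixels), "dist_coeffs" ([k1, k2, p1, p2, k3] as OpenCV has them; the pictures are not rectified), "cam_to_world" (4x4, takes a point from camera to world coordinates). Camera axes: x right, y up, looking along -z (the intrinsics and any distortion apply to the point x, -y, -z); pixel columns grow to the right and rows downward; lengths in m; the calibration is good to about 2 mm. A picture is of the moment at which its call begins. camera_params takes no time and is no camera call.
- ctrl.close_job(): hands the job in; it is judged then, once.
The state is a dict: "clock": time; "joint_pos": joint angles; "qvel": joint speeds; "tau": joint torques, N m; "tool_pos": TCP position; "orientation": TCP orientation; "force": force on the tool from outside, world axes, zero at the start; "moment": the same for the moment, N m; "opening": finger opening in m; "gripper_force": force on a finger pad.
Only numpy, scipy, OpenCV 4.12 (cv2) and the standard library are available. Lean on these libraries where they do the work, as an engineer would, in place of code of your own. Each camera call takes 0.05 s, during which the arm holds its last target. There are 200 camera calls.

## Task

The tall glass jar has toppled forward out of the empty middle clip of the wooden rack and lies across the rack's front rail. It is thin glass, so without squeezing it, pushing harder than 25 N or lifting its foot out of the rack, push its lid end until its foot meets the back board, bring it up on that foot, and press its top toward the board until it snaps into the clip and stands straight. Leave the bottles, the scoop and the spatula where they are, and let go.

Things in the scene. Friction and masses are not known exactly. Their poses are not given: they have to be found in the camera images.
- rack: Light wooden jar rack, fixed, 480 mm wide, 214 mm high, with end cheeks. Front rail 22 mm high, its inner face 115 mm before the board; a 6 mm strip behind it leaves a well 90 mm deep where the jars stand on the table. Fixed jars stand 140 mm to either side of the middle. Origin on the table at the middle of the board's front face; x points level into the board, y along it, z up.
- back_board: The rack's upright, unyielding back board, 450 mm wide, 200 mm high. Origin on the table at the middle of its front face; x points into the board, z up.
- bay (a point): Where the jar's centre (jar_mid) is when the jar is home in the middle bay: 44 mm before the board, 81.5 mm above the table, level with the board's origin sideways. Home, the jar touches the board.
- clip_mouth (a point): Middle of the mouth of the steel-wire spring clip, 83 mm before the board and 114 mm up. Two jaws, 102 to 126 mm above the table, 110 mm apart at the mouth and 79 mm at the narrowest, 62 mm before the board; they spring sideways only. The rising jar is caught in the mouth 20 to 28 degrees short of upright; 3 to 8 N at its lid press it through, and below 12 degrees they draw it home in 3 s.
- jar_mid (a point): Centre of the toppled jar, half-way up its axis; z runs from foot to lid. Clear glass, dried petals, grey lid; 86 mm diameter, 163 mm tall, 0.27 to 0.48 kg. It lies over the front rail, lid toward the robot, axis some 15 degrees above level and nearly square to the board. No pose is given while the fingers touch it.
- jar_foot (a point): Centre of the jar's flat underside, on its axis. At the start the foot is on the table some 12 mm short of the board. Braced in the corner of table and board the jar turns easily, its foot's upper edge sliding down the board and its lower edge out along the table, to 86 mm from the board when it stands.
- jar_lid (a point): Centre of the lid's flat top, on the axis, 163 mm from jar_foot; lid 76 mm wide, 14 mm deep, fixed; its lower edge starts about 48 mm above the table. That edge takes 1 to 5 N along its arc (upward, later toward the board); pushed off the arc into the corner the jar jams and the force climbs at once. Past about 60 degrees it tips upright by itself into the clip's mouth.
- amber_a: Small brown glass bottle with black cap, 45 mm diameter, 104 mm tall, standing before the left part of the rack. Origin at the centre of its underside. Leave it alone.
- amber_b: Another such bottle, before the right part of the rack. Origin at the centre of its underside. Leave it alone.
- oil_bottle: White metal bottle, 73 mm diameter, 136 mm tall, to the right before the rack. Origin at the centre of its underside. Leave it alone.
- scoop: Orange plastic scoop, 134 x 58 x 26 mm, lying at the left. Leave it alone.
- spatula: Spatula with green blade and wooden handle, 258 x 50 x 9 mm, lying at the right of the rack. Leave it alone.

How it is judged (in metres and radians):
On the way, in this order (a step that is already met when the one before it is completed fails the run):
1. the jar's foot is pushed against the back board while the jar still lies (contact force between jar and back_board above 0.5 N and angle between jar_mid's own z axis and vertical above 1 rad), for 0.1 s.
2. the jar is being brought up on its foot, braced in the corner of table and board (angle between jar_mid's own z axis and vertical between 0.3 and 0.9 rad and contact force between jar and back_board above 0.2 N and height (world z) of jar_foot below 0.045 m), for 0.1 s.
At the end, for the whole second after the job is handed in: the jar stands upright (within 0.06 rad) on its foot on the table, at rest in the middle clip, its centre within 6 mm of the bay point, released (angle between jar_mid's own z axis and vertical below 0.06 rad and horizontal distance between jar_mid and bay below 0.006 m and height (world z) of jar_foot below 0.008 m and linear speed of jar below 0.02 m/s); the robot touches nothing.
It fails at once if the fingers press the glass jar with over 25 N (contact force between the fingers and jar above 25 N).
It fails at once if the jar is lifted or tipped out of the rack (centre of its underside above 60 mm) (height (world z) of jar_foot above 0.06 m).
It fails at once if a bottle, the scoop or the spatula is moved by over 20 mm (distance of any of amber_a, amber_b, oil_bottle, scoop, spatula from where it was at the start of the episode above 0.02 m).
It also fails if it takes over 64 s, if anything falls off the work surface, if the arm or the gripper's body presses on something with over 40 N, if the wrist force passes 120 N, or if a joint passes its speed limit or range.

## Working session

There is one attempt and no reset: what is moved stays moved. The work goes in short steps, Python scripts to look and compute and a tool call to move; the robot and the scene stay as the last step left them, time stands still between calls to the robot, and variables do not carry over. Pictures are saved under pics/ and viewed, at most 10 in all, crops included, and the job is handed in when it is done.

Besides the shell and the picture viewer there is one more tool, called as name(argument=value, ...), one argument or row to a line, values as JSON. apply_moves: Moves the arm, as the interface text tells. Its arguments: {"type":"object","properties":{"deltas":{"type":"array"}},"required":["deltas"]}

```bash
mkdir -p pics; ls
python3 - <<'E'
from plant import ctrl
import cv2
for n in ("scene","top"):
    im=ctrl.snapshot(n); cv2.imwrite(f"pics/{n}0.png",im[:,:,::-1])
    p=ctrl.camera_params(n); print(n,p)
print(ctrl.get_obs())
E
```

```text
pics
scene {'fx': 452.60199775030367, 'fy': 452.60199775030367, 'cx': 284.61081813683353, 'cy': 210.64097765181228, 'dist_coeffs': array([9.05641315e-05, 0.00000000e+00, 0.00000000e+00, 0.00000000e+00,
       0.00000000e+00]), 'cam_to_world': array([[-0.85686379,  0.38575062, -0.34202471,  0.19339514],
       [-0.51518768, -0.66532184,  0.54030409,  0.52925609],
       [-0.01913387,  0.63917392,  0.76882416,  0.97322479],
       [ 0.        ,  0.        ,  0.        ,  1.        ]])}
top {'fx': 396.2353940194351, 'fy': 396.2353940194351, 'cx': 276.5965411465219, 'cy': 208.1783751377713, 'dist_coeffs': array([-0.10084203,  0.        ,  0.        ,  0.        ,  0.        ]), 'cam_to_world': array([[-2.02204398e-02,  9.83745576e-01, -1.78425826e-01,
         3.44537730e-01],
       [-9.99788642e-01, -2.05589029e-02, -4.79963824e-05,
        -7.66320931e-02],
       [-3.71545547e-03,  1.78387144e-01,  9.83953364e-01,
         1.40799412e+00],
       [ 0.00000000e+00,  0.00000000e+00,  0.00000000e+00,
         1.00000000e+00]])}
{'clock': 0.1, 'joint_pos': array([ 8.35416995e+01,  2.05875893e+01,  6.38844410e-01, -1.83406113e-02,
       -7.01362367e+01, -1.65076488e+01]), 'qvel': array([-0.07147165, -0.12500631,  0.27080442,  0.06346683, -0.12674175,
        0.11552177]), 'tau': array([-1.60290103e-03, -5.84162915e+01,  2.93750471e+01,  7.01534495e+00,
        1.01625189e-02, -6.09854874e-05]), 'tool_pos': array([0.2631992 , 0.62103063, 0.18981025]), 'orientation': array([ 1.79913622e+02, -7.61767471e-03, -2.29721882e+01]), 'force': array([ 0.55756414, -0.45330521, -0.2757042 ]), 'moment': array([ 0.01562759, -0.01133276,  0.0546434 ]), 'gripper_force': 0.0, 'opening': 0.08730531011146901}
```

View pics/scene0.png

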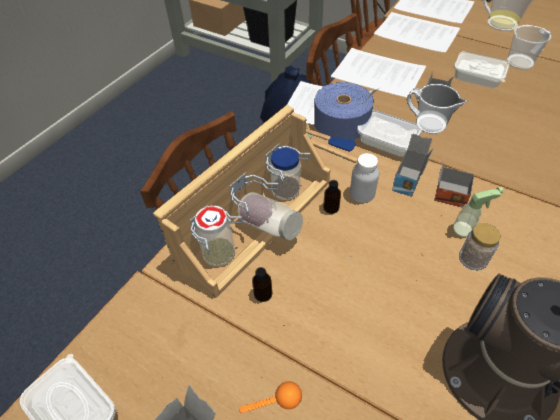

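View pics/top0.png

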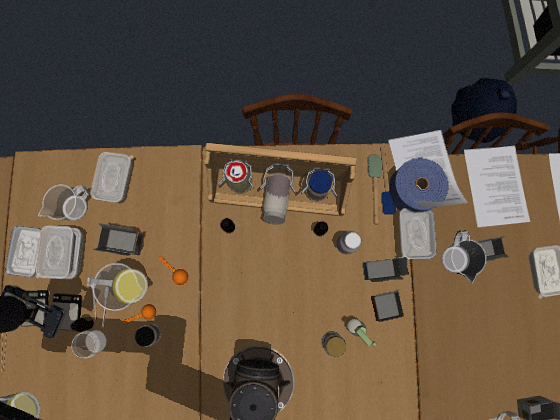

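Scene: jar lies about (270,212), its lid at (288,223), and the red and blue fixed jar lids at (211,218) and (286,160). Top: the lid is near (274,212), and the fixed lids at (237,170) and (320,182). I'll enlarge both crops to pick points.

Run:
```python
import cv2,numpy as np
a=cv2.imread("pics/scene0.png")[100:300,140:340]; b=cv2.imread("pics/top0.png")[135:260,195:395]
cv2.imwrite("pics/cs.png",cv2.resize(a,None,fx=3,fy=3,interpolation=cv2.INTER_CUBIC))
cv2.imwrite("pics/ct.png",cv2.resize(b,None,fx=4,fy=4,interpolation=cv2.INTER_CUBIC))
```

```text
(no output)
```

View pics/cs.png

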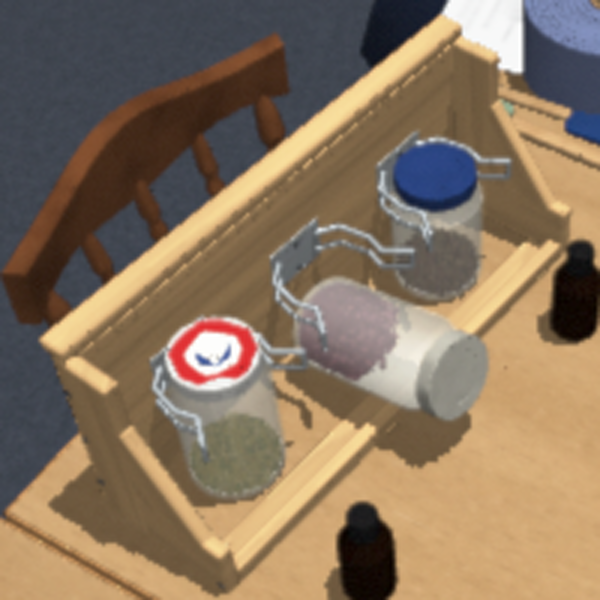

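View pics/ct.png

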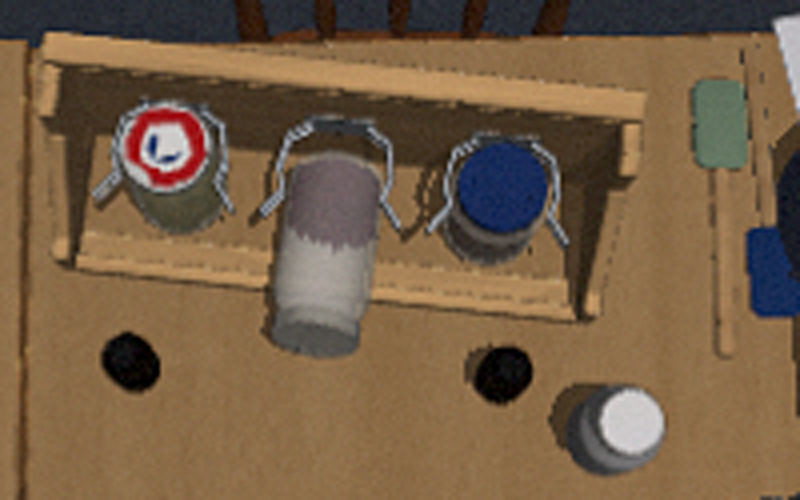

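Crops: the jar's lid face centres at cs (458,375) and ct (316,337). The red lid is at cs (213,352) / ct (166,148), and the blue at cs (435,174) / ct (503,186). Bottle caps are near ct (130,362) and (502,374). Next I triangulate.

```bash
cat > h.py <<'E'
import numpy as np, cv2
from plant import ctrl
def ray(n,u,v):
    p=ctrl.camera_params(n);K=np.array([[p['fx'],0,p['cx']],[0,p['fy'],p['cy']],[0,0,1]])
    x,y=cv2.undistortPoints(np.array([[[u,v]]],float),K,np.array(p['dist_coeffs']))[0,0]
    T=p['cam_to_world'];d=T[:3,:3]@np.array([x,-y,-1]);return T[:3,3],d/np.linalg.norm(d)
def tri(a,b):
    (o,d),(q,e)=ray('scene',*a),ray('top',*b)
    s=np.linalg.lstsq(np.c_[d,-e],q-o,rcond=None)[0];P,Q=o+s[0]*d,q+s[1]*e
    return (P+Q)/2,np.linalg.norm(P-Q)
def plane(n,u,v,z):
    o,d=ray(n,u,v);return o+d*(z-o[2])/d[2]
S=lambda x,y:((x+.5)/3-.5+140,(y+.5)/3-.5+100)
T=lambda x,y:((x+.5)/4-.5+195,(y+.5)/4-.5+135)
E
python3 - <<'E'
from h import *
np.set_printoptions(precision=4,suppress=True)
g={}
for n,a,b in [('red',(213,352),(166,148)),('blue',(435,174),(503,186)),('lid',(458,375),(316,337)),('lidtopedge',(448,334),(319,320))]:
    g[n],e=tri(S(*a),T(*b));print(n,g[n],e)
print('rail line (z.022 front top edge)',plane('top',*T(78,268),.022),plane('top',*T(580,318),.022))
print('boardtop front',plane('top',*T(70,67),.2),plane('top',*T(630,119),.2),plane('top',*T(70,67),.214))
for n,b,z in [('A',(130,362),.104),('B',(502,374),.104),('oil',(632,422),.136)]: print(n,plane('top',*T(*b),z))
r,b=g['red'],g['blue'];d=(r-b)[:2];print('sep',np.linalg.norm(d),'yaw y',np.degrees(np.arctan2(-d[0],d[1])))
# jar axis sideways: edges of jar in top
for q in [(293,180),(382,185),(275,305),(366,310)]: print(plane('top',*T(*q),.07))
print(ctrl.get_obs()['tool_pos'])
E
```

```text
red [0.6985 0.0545 0.1505] 0.002113667109551414
blue [ 0.6652 -0.2242  0.1274] 0.00012246088091343076
lid [ 0.5482 -0.0657  0.0851] 0.0005733399931436001
lidtopedge [ 0.5569 -0.0682  0.1299] 0.0038451104632389087
rail line (z.022 front top edge) [0.6244 0.1464 0.022 ] [ 0.5697 -0.3     0.022 ]
boardtop front [0.7525 0.1259 0.2   ] [ 0.6999 -0.3192  0.2   ] [0.7478 0.1235 0.214 ]
A [0.5272 0.0891 0.104 ]
B [ 0.5107 -0.2196  0.104 ]
oil [ 0.4653 -0.3198  0.136 ]
sep 0.28065530915213843 yaw y -6.808847647892007
[ 0.6888 -0.0483  0.07  ]
[ 0.6826 -0.1255  0.07  ]
[ 0.5787 -0.0311  0.07  ]
[ 0.5727 -0.1089  0.07  ]
[0.2632 0.621  0.1898]
```

```bash
cat >> h.py <<'E'
from scipy.spatial.transform import Rotation as Ro
O=np.array([.727,-.090,0]);YAW=-6.85
RR=Ro.from_euler('z',YAW,degrees=True)   # rack frame
def pose(x,z,t,y=0): # rack mm, tool tilted t deg below level, toward board
    return O+RR.apply(np.array([x,y,z])/1000), RR*Ro.from_euler('xyz',[180,0,0],degrees=True)*Ro.from_euler('y',90-t,degrees=True)
def here():
    s=ctrl.get_obs();return s['tool_pos'],Ro.from_euler('xyz',s['orientation'],degrees=True),s
def delta(*a):
    p,R,s=here();P,Q=pose(*a)
    print('dpos',np.round(R.inv().apply(P-p)*1000,1),'ang',np.round((R.inv()*Q).as_rotvec(degrees=True),1))
def report():
    p,R,s=here();q=RR.inv().apply(p-O)*1000;z=RR.inv().apply(R.as_matrix()[:,2])
    print('rack xyz',q.round(1),'t',round(np.degrees(np.arcsin(-z[2])),1),'clock',s['clock'],'F(rack)',RR.inv().apply(s['force']).round(2),'open',s['opening'],'j',np.round(s['joint_pos'],1))
E
python3 -c "
from h import *
report();delta(-260,220,90);delta(-260,160,30)"
```

```text
rack xyz [-545.3  650.6  189.8] t 89.9 clock 0.1 F(rack) [ 0.61 -0.38 -0.28] open 0.08730531011146901 j [ 83.5  20.6   0.6  -0.  -70.1 -16.5]
dpos [454.8 545.9 -29.3] ang [  0.1   0.  -16.1]
dpos [454.7 545.8  30.7] ang [  8.5  59.6 -14.6]
```

apply_moves(
  deltas=[
    {"fingers":40,"delta_pos":[30,40,-60],"angular":[0,0,0]},
    {"fingers":40,"delta_pos":[455,546,-30],"angular":[0,0,-16]},
    {"fingers":40,"delta_pos":[455,546,-30],"angular":[0,0,-16]},
    {"fingers":40,"delta_pos":[455,546,-30],"angular":[0,0,-16]},
    {"fingers":40,"delta_pos":[455,546,-30],"angular":[0,0,-16]},
    {"fingers":40,"delta_pos":[455,546,-30],"angular":[0,0,-16]},
    {"fingers":40,"delta_pos":[455,546,-30],"angular":[0,0,-16]},
    {"fingers":40,"delta_pos":[455,546,-30],"angular":[0,0,-16]},
    {"fingers":40,"delta_pos":[455,546,-30],"angular":[0,0,-16]},
    {"fingers":40,"delta_pos":[455,546,-30],"angular":[0,0,-16]},
  ],
)

```text
clock: 1.1
tool_pos: [0.4023, 0.1581, 0.2236]
orientation: [-180.0, -0.0, -6.9]
force: [1.5, -0.4, 0.5]
opening: 0.0398
gripper_force: 0.0
```

```bash
python3 -c "
from h import *
report();delta(-260,180,60);delta(-240,140,30)"
```

```text
rack xyz [-352.   207.6  223.6] t 90.0 clock 1.1 F(rack) [ 1.54 -0.23  0.54] open 0.039751639384287066 j [ 47.8  -4.5 -24.9  -0.  -69.7  35.3]
dpos [ 92.2 207.5  43.5] ang [-0.  30.  -0.1]
dpos [112.2 207.5  83.5] ang [ 0.  60.  -0.1]
```

apply_moves(
  deltas=[
    {"fingers":40,"delta_pos":[92,207,43],"angular":[0,30,0]},
    {"fingers":40,"delta_pos":[92,207,43],"angular":[0,30,0]},
    {"fingers":40,"delta_pos":[92,207,43],"angular":[0,30,0]},
    {"fingers":40,"delta_pos":[92,207,43],"angular":[0,30,0]},
    {"fingers":40,"delta_pos":[92,207,43],"angular":[0,30,0]},
    {"fingers":40,"delta_pos":[92,207,43],"angular":[0,30,0]},
    {"fingers":40,"delta_pos":[92,207,43],"angular":[0,30,0]},
    {"fingers":40,"delta_pos":[92,207,43],"angular":[0,30,0]},
  ],
)

```text
clock: 1.9
tool_pos: [0.4746, -0.0593, 0.1925]
orientation: [-179.7, -28.9, -6.9]
force: [0.6, -0.2, -1.0]
opening: 0.0402
gripper_force: 0.0
```

```bash
python3 -c "
from h import *
report();delta(-225,90,30)"
```

```text
rack xyz [-254.3    0.4  192.5] t 61.1 clock 1.9 F(rack) [ 0.62 -0.17 -1.01] open 0.040208825609522963 j [ 27.9 -19.3 -58.2  32.2 -30.5  30.2]
dpos [-23.9   1.  103.9] ang [-0.3 31.1 -0.2]
```

```bash
python3 -c "
from h import *
delta(-215,100,50)"
```

```text
dpos [-10.3   1.  100. ] ang [-0.3 11.1 -0.1]
```

apply_moves(
  deltas=[
    {"fingers":40,"delta_pos":[-10,1,30],"angular":[0,5,0]},
    {"fingers":40,"delta_pos":[-10,1,60],"angular":[0,10,0]},
    {"fingers":40,"delta_pos":[-10,1,100],"angular":[0,10,0]},
    {"fingers":40,"delta_pos":[-10,1,100],"angular":[0,10,0]},
    {"fingers":40,"delta_pos":[-10,1,100],"angular":[0,10,0]},
    {"fingers":40,"delta_pos":[-10,1,100],"angular":[0,10,0]},
    {"fingers":40,"delta_pos":[-10,1,100],"angular":[0,10,0]},
  ],
)

```text
clock: 2.6
tool_pos: [0.5406, -0.1091, 0.1879]
orientation: [-176.9, -34.7, -6.8]
force: [0.2, -1.0, -0.2]
opening: 0.0401
gripper_force: 0.0
```

```bash
python3 -c "
from h import *
import cv2
report();delta(-215,100,50)
a=ctrl.snapshot('scene')[:,:,::-1];cv2.imwrite('pics/s1.png',a)"
```

```text
rack xyz [-182.7  -41.1  187.9] t 55.2 clock 2.6 F(rack) [ 0.36 -0.95 -0.17] open 0.04013349726009003 j [  9.9 -11.3 -58.2  36.3 -10.8  40.4]
dpos [-76.5 -38.2  56.1] ang [-3.2  5.3 -0.1]
```

View pics/s1.png

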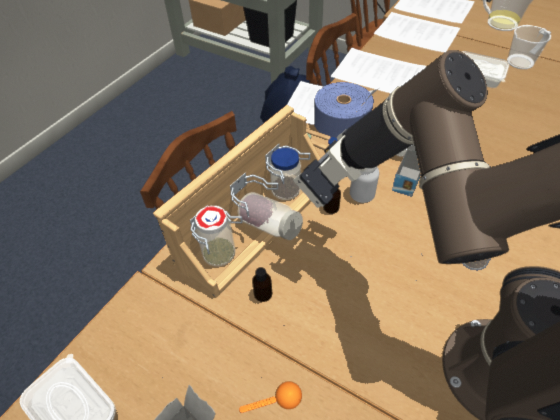

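Scene: the gripper at (320,185) stands right of the lid at (290,225) and above it. The arm has run into the joint 3 limit, and it has a lateral offset. I'll log poses over a few varied free moves and fit the kinematics, so I can plan reachable approach poses.

```bash
cat >> h.py <<'E'
import json
def log():
    s=ctrl.get_obs()
    open('log.txt','a').write(json.dumps([list(map(float,s['joint_pos'])),list(map(float,s['tool_pos'])),list(map(float,s['orientation']))])+'\n')
E
cat > log.txt <<'E'
[[83.5417,20.58759,0.638844,-0.01834,-70.13624,-16.50765],[0.2631992,0.62103063,0.18981025],[179.913622,-0.00761767,-22.9721882]]
[[47.8,-4.5,-24.9,0,-69.7,35.3],[0.4023,0.1581,0.2236],[180,0,-6.9]]
[[27.9,-19.3,-58.2,32.2,-30.5,30.2],[0.4746,-0.0593,0.1925],[-179.7,-28.9,-6.9]]
E
python3 -c "
from h import *
log()"
```

apply_moves(
  deltas=[
    {"fingers":40,"delta_pos":[0,0,-40],"angular":[0,-8,0]},
    {"fingers":40,"delta_pos":[0,-20,-80],"angular":[0,-16,0]},
    {"fingers":40,"delta_pos":[0,-40,-120],"angular":[0,-24,0]},
    {"fingers":40,"delta_pos":[0,-40,-120],"angular":[0,-24,0]},
    {"fingers":40,"delta_pos":[0,-40,-120],"angular":[0,-24,0]},
  ],
)

```text
clock: 3.15
tool_pos: [0.4766, -0.0658, 0.2925]
orientation: [-177.2, -10.8, -5.4]
force: [0.5, -0.2, 0.4]
opening: 0.0398
gripper_force: 0.0
```

```bash
python3 -c "
from h import *
log();report()"
```

```text
rack xyz [-251.5   -5.8  292.5] t 78.9 clock 3.15 F(rack) [ 0.5  -0.18  0.35] open 0.03978735416886356 j [ 17.   -9.3 -21.6   1.6 -66.6  67.3]
```

apply_moves(
  deltas=[
    {"fingers":40,"delta_pos":[20,0,0],"angular":[8,0,0]},
    {"fingers":40,"delta_pos":[40,0,0],"angular":[16,0,6]},
    {"fingers":40,"delta_pos":[40,0,0],"angular":[24,0,14]},
    {"fingers":40,"delta_pos":[40,0,0],"angular":[24,0,20]},
    {"fingers":40,"delta_pos":[40,0,0],"angular":[24,0,20]},
  ],
)

```text
clock: 3.65
tool_pos: [0.5145, -0.073, 0.2952]
orientation: [-150.3, -5.0, -25.1]
force: [0.4, -0.1, 1.1]
opening: 0.0398
gripper_force: 0.0
```

```bash
python3 -c "
from h import *
log();report()"
```

```text
rack xyz [-213.1   -8.4  295.2] t 59.9 clock 3.65 F(rack) [ 0.38 -0.1   1.09] open 0.0398339838574683 j [-10.5  -1.2  -8.  -28.8 -72.6  82.9]
```

apply_moves(
  deltas=[
    {"fingers":40,"delta_pos":[0,0,0],"angular":[-8,0,0]},
    {"fingers":40,"delta_pos":[0,20,0],"angular":[-16,0,-6]},
    {"fingers":40,"delta_pos":[0,20,0],"angular":[-24,0,-14]},
    {"fingers":40,"delta_pos":[0,20,0],"angular":[-32,0,-20]},
    {"fingers":40,"delta_pos":[0,20,0],"angular":[-40,0,-20]},
    {"fingers":40,"delta_pos":[0,20,0],"angular":[-44,0,-20]},
    {"fingers":40,"delta_pos":[0,20,0],"angular":[-44,0,-20]},
  ],
)

```text
clock: 4.35
tool_pos: [0.5088, -0.0853, 0.2853]
orientation: [162.5, -7.2, -4.7]
force: [-0.1, -0.1, 0.2]
opening: 0.0398
gripper_force: 0.0
```

Run:
```python
from h import *
import itertools
log();report()
L=[json.loads(l) for l in open('log.txt')]
J=np.array([l[0] for l in L]);P=np.array([l[1] for l in L]);Q=[Ro.from_euler('xyz',l[2],degrees=True) for l in L]
e=lambda a,d:Ro.from_euler(a,d,degrees=True)
for a4,s4,a6,s6,s5,off in itertools.product('xz',(1,-1),'xz',(1,-1),(-1,),(0,)):
    C=[(e('z',j[0])*e('y',j[1]-j[2])*e(a4,s4*j[3])*e('y',s5*j[4])) for j in J]
    # R = C * A6(j6) * const
    K=[(c*e(a6,s6*j[5])).inv()*q for c,j,q in zip(C,J,Q)]
    m=Ro.concatenate(K).mean();r=max((m.inv()*k).magnitude() for k in K)
    print(a4,s4,a6,s6,np.degrees(r).round(2))
```

```text
rack xyz [-217.2  -21.3  285.3] t 71.1 clock 4.35 F(rack) [-0.07 -0.06  0.22] open 0.039769884423657885 j [ 27.7  -1.5 -24.7  19.6 -71.5  49.4]
x 1 x 1 149.86
x 1 x -1 67.25
x 1 z 1 101.15
x 1 z -1 102.53
x -1 x 1 123.05
x -1 x -1 0.1
x -1 z 1 80.18
x -1 z -1 80.17
z 1 x 1 128.83
z 1 x -1 48.16
z 1 z 1 93.27
z 1 z -1 106.36
z -1 x 1 141.72
z -1 x -1 48.14
z -1 z 1 89.17
z -1 z -1 93.26
```

```bash
cat > k.py <<'E'
from h import *
from scipy.optimize import least_squares
e=lambda a,d:Ro.from_euler(a,d,degrees=True)
lo=np.array([-176.03,-82.01,-58.28,-173.87,-174.79,-.11])+.6;hi=np.array([176.03,121.73,71.71,95.51,-.5,173.66])-.6
def chain(j):
    a=e('z',j[0]);b=a*e('y',j[1]);c=b*e('y',-j[2]);d=c*e('x',-j[3]);f=d*e('y',-j[4]);return a,b,c,d,f,f*e('x',-j[5])
L=[json.loads(l) for l in open('log.txt')]
K=Ro.concatenate([chain(l[0])[5].inv()*Ro.from_euler('xyz',l[2],degrees=True) for l in L]).mean()
# columns: a1x,d1z, L2x?,L2z, lateral y (after j3), L3x,L3z, wrist y,z after j4(?), tool x
def cols(j):
    a,b,c,d,f,g=[r.as_matrix() for r in chain(j)]
    return np.c_[a[:,0],[0,0,1],b[:,2],c[:,1],c[:,0],c[:,2],f[:,0],f[:,1],f[:,2]]
A=np.vstack([cols(l[0]) for l in L]);y=np.hstack([l[1] for l in L])
w=1e-3;n=A.shape[1]
prm=np.linalg.lstsq(np.vstack([A,w*np.eye(n)]),np.r_[y,np.zeros(n)],rcond=None)[0]
res=(A@prm-y)*1000
def fk(j): return cols(j)@prm, chain(j)[5]*K
def ik(P,Q,j0=None,n=30):
    f=lambda j:np.r_[(fk(j)[0]-P)*10,(fk(j)[1].inv()*Q).as_rotvec(),]
    g=np.random.default_rng(0);out=[]
    for s in ([j0] if j0 is not None else [])+[g.uniform(lo,hi) for _ in range(n)]:
        r=least_squares(f,np.clip(s,lo+.1,hi-.1),bounds=(lo,hi),x_scale=50,max_nfev=80)
        if r.cost<1e-5 and all(abs(r.x-o).max()>1 for o in out): out.append(r.x)
        if j0 is not None and out: break
    return out
E
python3 - <<'E'
from k import *
print(prm.round(4),abs(res).max(),K.as_euler('xyz',degrees=True).round(1))
for a in [(-205,85,30),(-175,38,20),(-175,38,30),(-175,38,40),(-175,38,50),(-175,38,60),(-175,38,75),(-150,140,40),(-90,155,40)]:
    s=ik(*pose(*a));print(a,[x.round(0) for x in s])
E
```

```text
[ 1.000e-03  1.985e-01  6.016e-01 -5.000e-04  4.631e-01 -1.000e-04
  4.136e-01 -1.913e-01 -3.000e-04] 0.4562502305096028 [-90.  -0. -90.]
(-205, 85, 30) []
(-175, 38, 20) []
(-175, 38, 30) []
(-175, 38, 40) []
(-175, 38, 50) []
(-175, 38, 60) []
(-175, 38, 75) [array([ 17.,  10., -46.,  17., -21.,  51.])]
(-150, 140, 40) []
(-90, 155, 40) []
```

```bash
cat >> k.py <<'E'
def pose2(x,z,t,az,roll,y=0):
    # tool z: az about rack z from rack x, t below level; roll about tool z (0: tool y level)
    return O+RR.apply(np.array([x,y,z])/1000), RR*Ro.from_euler('z',az,degrees=True)*Ro.from_euler('x',180,degrees=True)*Ro.from_euler('y',90-t,degrees=True)*Ro.from_euler('z',roll,degrees=True)
E
time python3 - <<'E'
from k import *
for t in (20,35,50):
  for az in range(-120,121,30):
    ok=[]
    for roll in range(0,360,45):
        s=[len(ik(*pose2(*q,t,az,roll),n=6)) for q in [(-175,38),(-165,120)]]
        if any(s): ok.append((roll,s))
    print(t,az,ok,flush=True)
E
```

```text
20 -120 [(135, [1, 1]), (180, [1, 1]), (225, [1, 1]), (270, [1, 1])]
20 -90 [(135, [1, 1]), (180, [1, 1]), (225, [1, 1]), (270, [1, 1])]
20 -60 []
20 -30 []
20 0 []
20 30 [(90, [1, 1]), (135, [1, 1]), (180, [1, 1]), (225, [1, 1])]
20 60 [(90, [1, 1]), (135, [1, 1]), (180, [1, 1]), (225, [1, 0])]
20 90 [(90, [1, 1]), (135, [1, 1]), (180, [1, 1]), (225, [1, 0])]
20 120 [(90, [1, 1]), (135, [1, 1]), (180, [1, 1]), (225, [1, 0])]
35 -120 [(135, [1, 1]), (180, [1, 1]), (225, [1, 1]), (270, [1, 1])]
35 -90 [(135, [1, 1]), (180, [1, 1]), (225, [1, 1]), (270, [1, 1])]
35 -60 [(135, [0, 1]), (180, [0, 1]), (225, [0, 1]), (270, [0, 1])]
35 -30 []
35 0 [(45, [0, 1]), (90, [0, 1]), (135, [0, 1]), (180, [0, 1])]
35 30 [(45, [0, 1]), (90, [1, 1]), (135, [1, 1]), (180, [1, 1]), (225, [1, 0])]
35 60 [(45, [0, 1]), (90, [1, 1]), (135, [1, 1]), (180, [1, 1])]
35 90 [(45, [0, 1]), (90, [1, 1]), (135, [1, 1]), (180, [1, 1])]
35 120 [(90, [1, 1]), (135, [1, 1]), (180, [1, 1]), (225, [1, 0])]
50 -120 [(135, [1, 1]), (180, [1, 1]), (225, [1, 1]), (270, [1, 1])]
50 -90 [(135, [1, 1]), (180, [1, 1]), (225, [1, 1]), (270, [1, 1])]
50 -60 [(135, [1, 1]), (180, [1, 1]), (225, [1, 1]), (270, [1, 1])]
50 -30 []
50 0 []
50 30 [(0, [0, 1]), (45, [1, 1]), (90, [1, 1]), (135, [1, 1])]
50 60 [(45, [1, 1]), (90, [1, 1]), (135, [1, 1]), (180, [1, 1])]
50 90 [(45, [1, 1]), (90, [1, 1]), (135, [1, 1]), (180, [1, 1])]
50 120 [(90, [1, 1]), (135, [1, 1]), (180, [1, 1]), (225, [1, 0])]
real	4m24.200s
user	4m24.352s
sys	0m0.148s
```

```bash
cat >> k.py <<'E'
def ori(t,az):
    a,b=np.radians([t,az]);z=np.array([np.cos(a)*np.cos(b),np.cos(a)*np.sin(b),-np.sin(a)])
    x=-np.cross([0,1,0],z)*-1; x=-np.array([np.sin(a),0,np.cos(a)*np.cos(b)]);x/=np.linalg.norm(x)
    return RR*Ro.from_matrix(np.c_[x,np.cross(z,x),z])
def pos(x,y,z): return O+RR.apply(np.array([x,y,z])/1000)
def pts(j):
    a,b,c,d,f,g=chain(j);p=prm
    E=a.apply([p[0],0,p[1]])+b.apply([0,0,p[2]]);W=E+c.apply([p[4],p[3],p[5]]);C=W+f.apply([0,p[7],0])
    return [(RR.inv().apply(q-O)*1000).round(0).astype(int).tolist() for q in (E,W,C)]
E
time python3 - <<'E'
from k import *
s0=None
for t,az in [(20,30),(20,22),(20,15),(28,22),(35,15),(35,8),(35,0)]:
    for q in [(-175,38),(-180,90),(-165,125),(-95,155)]:
        s=ik(pos(q[0],0,q[1]),ori(t,az),s0,n=5)
        if s: s0=s[0] if s0 is None else s0
        print(t,az,q,[(x.round(0),pts(x)) for x in s[:1]],flush=True)
E
```

```text
20 30 (-175, 38) [(array([-54.,  38., -39., -98., -67.,  64.]), [[-479, -267, 674], [-405, -347, 224], [-512, -194, 179]])]
20 30 (-180, 90) [(array([-52.,  28., -39., -95., -66.,  53.]), [[-537, -197, 732], [-406, -330, 308], [-517, -194, 231]])]
20 30 (-165, 125) [(array([-49.,  21., -37., -94., -64.,  44.]), [[-572, -145, 760], [-391, -312, 368], [-502, -195, 266]])]
20 30 (-95, 155) [(array([-42.,  19., -30., -94., -59.,  34.]), [[-575, -109, 769], [-324, -288, 423], [-432, -195, 296]])]
20 22 (-175, 38) [(array([ -57.,   41.,  -46., -107.,  -69.,   79.]), [[-477, -300, 652], [-460, -321, 190], [-535, -146, 179]])]
20 22 (-180, 90) [(array([ -55.,   28.,  -45., -103.,  -65.,   65.]), [[-541, -211, 728], [-454, -308, 284], [-540, -146, 231]])]
20 22 (-165, 125) [(array([ -51.,   20.,  -43., -102.,  -62.,   54.]), [[-584, -142, 764], [-433, -290, 352], [-525, -146, 266]])]
20 22 (-95, 155) [(array([ -43.,   16.,  -35., -103.,  -55.,   42.]), [[-593, -98, 775], [-361, -266, 412], [-455, -146, 296]])]
20 15 (-175, 38) [(array([ -59.,   48.,  -53., -115.,  -74.,   95.]), [[-462, -351,
[... 1350 characters left out ...]
rray([ -44.,   19.,  -50., -120.,  -42.,   63.]), [[-575, -118, 767], [-445, -217, 333], [-511, -47, 275]])]
35 8 (-180, 90) [(array([ -34.,    5.,  -44., -106.,  -29.,   35.]), [[-685, -21, 798], [-415, -158, 447], [-516, -47, 327]])]
35 8 (-165, 125) [(array([-22.,  -1., -39., -94., -19.,  13.]), [[-738, 4, 800], [-389, -91, 511], [-501, -47, 362]])]
35 8 (-95, 155) []
35 0 (-175, 38) []
35 0 (-180, 90) [(array([ -36.,    5.,  -50., -122.,  -28.,   53.]), [[-688, -22, 798], [-453, -153, 421], [-519, 0, 327]])]
35 0 (-165, 125) [(array([ -22.,   -2.,  -42., -108.,  -13.,   27.]), [[-747, 7, 800], [-406, -88, 501], [-504, 0, 362]])]
35 0 (-95, 155) []
real	0m7.208s
user	0m6.887s
sys	0m0.204s
```

```bash
cat >> k.py <<'E'
def rows(jt,n):
    s=ctrl.get_obs();j0=np.array(s['joint_pos']);p0=s['tool_pos'];R0=Ro.from_euler('xyz',s['orientation'],degrees=True)
    pr=R0;pp=p0
    for i in range(1,n+1):
        p,R=fk(j0+(jt-j0)*i/n)
        print(np.round(R0.inv().apply(p-p0)*1000).astype(int).tolist(),np.round((R0.inv()*R).as_rotvec(degrees=True)).astype(int).tolist(),'| rack',np.round(RR.inv().apply(p-O)*1000).astype(int).tolist(),'step',round(np.degrees((pr.inv()*R).magnitude()),1),round(np.linalg.norm(p-pp)*1000))
        pr,pp=R,p
E
python3 - <<'E'
from k import *
g=np.array([-50,28,-43,-104,-56,59.])
for q in [(-240,18,160),(-230,0,300),(-205,18,85)]:
    s=ik(pos(*q),ori(25,20),g,n=3);print(q,s[0].round(1),pts(s[0]))
    if q[2]==160: jt=s[0]
rows(jt,22)
E
```

```text
(-240, 18, 160) [-47.5  -0.6 -46.4 -91.8 -52.2  31. ] [[-736, 6, 800], [-492, -204, 468], [-592, -110, 335]]Traceback (most recent call last):
  File "<stdin>", line 4, in <module>
IndexError: list index out of range
```

Run:
```python
from k import *
rows(np.array([-47.5,-.6,-46.4,-91.8,-52.2,31]),22)
```

```text
[-33, 3, 31] [3, -4, 5] | rack [-246, -34, 253] step 7.6 45
[-66, 2, 57] [7, -8, 11] | rack [-275, -42, 224] step 7.7 42
[-97, -3, 79] [10, -12, 17] | rack [-303, -46, 197] step 7.8 39
[-127, -11, 97] [13, -16, 23] | rack [-330, -44, 174] step 7.9 36
[-154, -22, 112] [17, -19, 30] | rack [-355, -39, 153] step 8.0 33
[-178, -36, 123] [20, -22, 36] | rack [-378, -30, 136] step 8.0 30
[-198, -52, 130] [24, -26, 43] | rack [-396, -17, 122] step 8.1 27
[-214, -69, 135] [27, -28, 49] | rack [-411, -3, 110] step 8.2 24
[-224, -87, 137] [31, -31, 56] | rack [-421, 13, 101] step 8.3 21
[-230, -105, 137] [34, -34, 63] | rack [-427, 30, 95] step 8.3 19
[-231, -122, 135] [38, -36, 71] | rack [-428, 47, 92] step 8.4 17
[-228, -137, 132] [42, -38, 78] | rack [-425, 62, 90] step 8.4 16
[-219, -150, 129] [46, -40, 85] | rack [-417, 76, 91] step 8.5 16
[-207, -160, 124] [50, -42, 93] | rack [-405, 87, 94] step 8.5 17
[-190, -166, 119] [54, -43, 100] | rack [-390, 95, 99] step 8.6 18
[-171, -168, 115] [58, -45, 108] | rack [-371, 99, 105] step 8.6 20
[-150, -165, 111] [62, -46, 115] | rack [-351, 98, 112] step 8.7 22
[-126, -157, 107] [66, -47, 123] | rack [-328, 92, 121] step 8.7 25
[-103, -144, 105] [71, -47, 130] | rack [-305, 81, 130] step 8.7 27
[-79, -126, 103] [76, -47, 138] | rack [-282, 65, 140] step 8.8 30
[-57, -103, 103] [81, -47, 146] | rack [-260, 44, 150] step 8.8 32
[-37, -74, 104] [-84, 46, -150] | rack [-240, 18, 160] step 8.8 35
```

apply_moves(
  deltas=[
    {"fingers":40,"delta_pos":[-33,3,31],"angular":[3,-4,5]},
    {"fingers":40,"delta_pos":[-66,2,57],"angular":[7,-8,11]},
    {"fingers":40,"delta_pos":[-97,-3,79],"angular":[10,-12,17]},
    {"fingers":40,"delta_pos":[-127,-11,97],"angular":[13,-16,23]},
    {"fingers":40,"delta_pos":[-154,-22,112],"angular":[17,-19,30]},
    {"fingers":40,"delta_pos":[-178,-36,123],"angular":[20,-22,36]},
    {"fingers":40,"delta_pos":[-198,-52,130],"angular":[24,-26,43]},
    {"fingers":40,"delta_pos":[-214,-69,135],"angular":[27,-28,49]},
    {"fingers":40,"delta_pos":[-224,-87,137],"angular":[31,-31,56]},
    {"fingers":40,"delta_pos":[-224,-87,137],"angular":[31,-31,56]},
  ],
)

```text
clock: 5.35
tool_pos: [0.3092, -0.0259, 0.1015]
orientation: [-170.5, 22.2, -62.6]
force: [0.3, -0.9, 0.0]
opening: 0.0401
gripper_force: 0.0
```

Run:
```python
from k import *
report()
rows(np.array([-47.5,-.6,-46.4,-91.8,-52.2,31]),14)
```

```text
rack xyz [-422.4   13.8  101.5] t 66.0 clock 5.35 F(rack) [ 0.44 -0.86  0.04] open 0.040061690544905965 j [ -4.   -1.2 -33.6 -26.7 -63.7  42.8]
[-12, -3, 11] [4, -2, 6] | rack [-427, 29, 96] step 7.7 17
[-23, -10, 20] [8, -5, 12] | rack [-428, 45, 93] step 7.7 16
[-32, -20, 27] [12, -7, 19] | rack [-425, 59, 92] step 7.8 15
[-39, -32, 31] [16, -9, 25] | rack [-418, 72, 92] step 7.8 15
[-43, -46, 33] [21, -11, 31] | rack [-408, 83, 95] step 7.9 15
[-44, -62, 32] [25, -13, 37] | rack [-395, 91, 98] step 7.9 16
[-41, -79, 28] [30, -15, 43] | rack [-379, 96, 103] step 7.9 17
[-35, -96, 22] [34, -17, 49] | rack [-361, 98, 109] step 8.0 19
[-25, -113, 13] [39, -19, 56] | rack [-341, 95, 117] step 8.0 21
[-12, -128, 1] [44, -21, 62] | rack [-320, 89, 125] step 8.0 23
[4, -142, -13] [49, -23, 68] | rack [-299, 77, 133] step 8.1 25
[23, -153, -28] [54, -25, 74] | rack [-278, 62, 142] step 8.1 28
[46, -161, -46] [59, -27, 80] | rack [-258, 42, 151] step 8.1 30
[70, -166, -66] [65, -29, 85] | rack [-240, 18, 160] step 8.1 32
```

apply_moves(
  deltas=[
    {"fingers":0,"delta_pos":[-12,-3,11],"angular":[4,-2,6]},
    {"fingers":0,"delta_pos":[-23,-10,20],"angular":[8,-5,12]},
    {"fingers":0,"delta_pos":[-32,-20,27],"angular":[12,-7,19]},
    {"fingers":0,"delta_pos":[-39,-32,31],"angular":[16,-9,25]},
    {"fingers":0,"delta_pos":[-43,-46,33],"angular":[21,-11,31]},
    {"fingers":0,"delta_pos":[-44,-62,32],"angular":[25,-13,37]},
    {"fingers":0,"delta_pos":[-41,-79,28],"angular":[30,-15,43]},
    {"fingers":0,"delta_pos":[-35,-96,22],"angular":[34,-17,49]},
    {"fingers":0,"delta_pos":[-25,-113,13],"angular":[39,-19,56]},
    {"fingers":0,"delta_pos":[-12,-128,1],"angular":[44,-21,62]},
  ],
)

```text
clock: 6.35
tool_pos: [0.4222, 0.0349, 0.1257]
orientation: [-174.6, 55.9, -137.3]
force: [-1.2, 0.2, -0.3]
opening: 0.0007
gripper_force: 0.0
```

```bash
cat >> k.py <<'E'
def go(x,y,z,t,az):
    p,R,s=here();Q=ori(t,az)
    print((x,y,z,t,az),'dpos',np.round(R.inv().apply(pos(x,y,z)-p)*1000,1),'ang',np.round((R.inv()*Q).as_rotvec(degrees=True),1),'F',RR.inv().apply(s['force']).round(1),s['clock'])
E
python3 - <<'E'
from k import *
report()
go(-240,17,120,25,20);go(-215,17,85,25,20)
E
```

```text
rack xyz [-317.5   87.7  125.7] t 33.9 clock 6.35 F(rack) [-1.21  0.09 -0.3 ] open 0.0006586085987546764 j [-34.6  -1.2 -42.5 -73.  -55.   33.6]
(-240, 17, 120, 25, 20) dpos [   6.8 -104.3   10.2] ang [19.8 -9.7 23.6] F [-1.2  0.1 -0.3] 6.35
(-215, 17, 85, 25, 20) dpos [  26.7 -120.2   44.9] ang [19.8 -9.7 23.6] F [-1.2  0.1 -0.3] 6.35
```

apply_moves(
  deltas=[
    {"fingers":0,"delta_pos":[2,-40,4],"angular":[7,-3,8]},
    {"fingers":0,"delta_pos":[5,-75,8],"angular":[13,-6,15]},
    {"fingers":0,"delta_pos":[7,-104,10],"angular":[20,-10,24]},
    {"fingers":0,"delta_pos":[7,-104,10],"angular":[20,-10,24]},
    {"fingers":0,"delta_pos":[7,-104,10],"angular":[20,-10,24]},
    {"fingers":0,"delta_pos":[15,-112,25],"angular":[20,-10,24]},
    {"fingers":0,"delta_pos":[27,-120,45],"angular":[20,-10,24]},
    {"fingers":0,"delta_pos":[27,-120,45],"angular":[20,-10,24]},
    {"fingers":0,"delta_pos":[27,-120,45],"angular":[20,-10,24]},
  ],
)

```text
clock: 7.25
tool_pos: [0.5141, -0.0461, 0.0828]
orientation: [160.9, 63.5, 172.1]
force: [0.3, 0.4, 1.3]
opening: 0.0003
gripper_force: 0.0
```

Run:
```python
from k import *
report()
for x in (-200,-190,-180,-175):go(x,17,85,25,20)
a=ctrl.snapshot('scene')[100:300,140:440,::-1];cv2.imwrite('pics/s2.png',cv2.resize(a,None,fx=2.6,fy=2.6))
```

```text
rack xyz [-216.6   18.2   82.8] t 25.0 clock 7.25 F(rack) [0.25 0.42 1.34] open 0.0003396425464650801 j [ -54.3   22.1  -49.7 -103.2  -59.3   61. ]
(-200, 17, 85, 25, 20) dpos [-9.4 -5.4 12.8] ang [ 0.1  0.  -0.5] F [0.2 0.4 1.3] 7.25
(-190, 17, 85, 25, 20) dpos [-13.9  -8.2  21.3] ang [ 0.1  0.  -0.5] F [0.2 0.4 1.3] 7.25
(-180, 17, 85, 25, 20) dpos [-18.4 -10.9  29.8] ang [ 0.1  0.  -0.5] F [0.2 0.4 1.3] 7.25
(-175, 17, 85, 25, 20) dpos [-20.6 -12.3  34.1] ang [ 0.1  0.  -0.5] F [0.2 0.4 1.3] 7.25
```

View pics/s2.png

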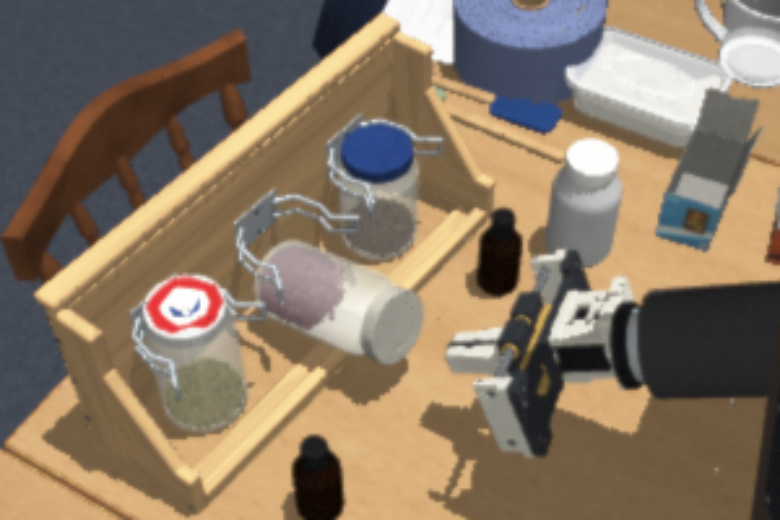

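The gripper is shut and points at the lid: tips near (450,355), lid face near (390,325), bottle B clear of it. Now a slow push along +x.

apply_moves(
  deltas=[
    {"fingers":0,"delta_pos":[-4,-2,8],"angular":[0,0,0]},
    {"fingers":0,"delta_pos":[-8,-5,15],"angular":[0,0,0]},
    {"fingers":0,"delta_pos":[-10,-6,19],"angular":[0,0,0]},
    {"fingers":0,"delta_pos":[-11,-7,21],"angular":[0,0,0]},
    {"fingers":0,"delta_pos":[-12,-7,22.5],"angular":[0,0,0]},
    {"fingers":0,"delta_pos":[-13,-8,24],"angular":[0,0,0]},
    {"fingers":0,"delta_pos":[-13.5,-8,25.5],"angular":[0,0,0]},
    {"fingers":0,"delta_pos":[-14,-9,27],"angular":[0,0,0]},
  ],
)

```text
clock: 8.1
tool_pos: [0.546, -0.0512, 0.0832]
orientation: [161.0, 63.5, 172.0]
force: [0.1, -0.7, 0.2]
opening: 0.0005
gripper_force: 0.0
```

Run:
```python
from k import *
report()
```

```text
rack xyz [-184.4   16.9   83.2] t 24.9 clock 8.1 F(rack) [ 0.21 -0.73  0.23] open 0.0005115454202231879 j [ -50.3   22.   -47.  -105.8  -57.3   58.4]
```

apply_moves(
  deltas=[
    {"fingers":0,"delta_pos":[-0.5,-0.3,0.9],"angular":[0,0,0]},
    {"fingers":0,"delta_pos":[-0.9,-0.6,1.7],"angular":[0,0,0]},
    {"fingers":0,"delta_pos":[-1.4,-0.8,2.6],"angular":[0,0,0]},
    {"fingers":0,"delta_pos":[-1.8,-1.1,3.4],"angular":[0,0,0]},
    {"fingers":0,"delta_pos":[-2.2,-1.4,4.2],"angular":[0,0,0]},
  ],
)

```text
clock: 8.6
tool_pos: [0.551, -0.052, 0.0833]
orientation: [161.0, 63.5, 172.0]
force: [0.0, 0.9, 0.8]
opening: 0.0004
gripper_force: 0.0
```

apply_moves(
  deltas=[
    {"fingers":0,"delta_pos":[-0.5,-0.3,0.9],"angular":[0,0,0]},
    {"fingers":0,"delta_pos":[-0.9,-0.6,1.7],"angular":[0,0,0]},
    {"fingers":0,"delta_pos":[-1.4,-0.8,2.6],"angular":[0,0,0]},
    {"fingers":0,"delta_pos":[-1.8,-1.1,3.4],"angular":[0,0,0]},
  ],
)

```text
clock: 9.0
tool_pos: [0.555, -0.0524, 0.0834]
orientation: [161.0, 63.6, 172.0]
force: [-0.1, 0.4, -0.4]
opening: 0.0003
gripper_force: 0.0
```

apply_moves(
  deltas=[
    {"fingers":0,"delta_pos":[-0.5,-0.3,0.9],"angular":[0,0,0]},
    {"fingers":0,"delta_pos":[-0.9,-0.6,1.7],"angular":[0,0,0]},
    {"fingers":0,"delta_pos":[-1.4,-0.8,2.6],"angular":[0,0,0]},
    {"fingers":0,"delta_pos":[-1.8,-1.1,3.4],"angular":[0,0,0]},
  ],
)

```text
clock: 9.4
tool_pos: [0.5589, -0.0529, 0.0834]
orientation: [161.0, 63.5, 172.0]
force: [-1.1, 0.1, 0.1]
opening: 0.0004
gripper_force: 0.0
```

Run:
```python
from k import *
report()
a=ctrl.snapshot('scene')[130:280,200:400,::-1];b=ctrl.snapshot('top')[140:290,180:380,::-1]
cv2.imwrite('pics/s3.png',np.hstack([cv2.resize(q,(400,300),interpolation=2) for q in (a,b)]));report()
```

```text
rack xyz [-171.3   16.8   83.4] t 24.9 clock 9.4 F(rack) [-1.12 -0.08  0.08] open 0.0003519450120449414 j [ -48.8   22.   -45.8 -106.6  -56.5   57.3]
rack xyz [-171.2   16.7   83.4] t 24.9 clock 9.5 F(rack) [ 0.16 -0.31  0.31] open 9.169034696239795e-05 j [ -48.8   22.   -45.8 -106.6  -56.5   57.3]
```

View pics/s3.png

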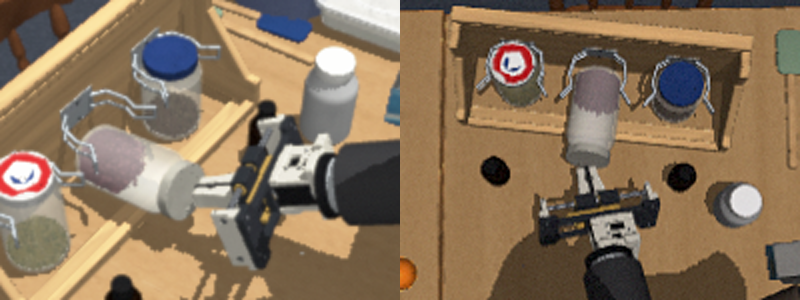

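The tips now just reach the lid face, at left-panel (200,185) and top-panel (587,168), a little left of its centre. I'll recentre and keep pushing.

Run:
```python
from k import *
go(-178,16.8,83.4,25,20);go(-178,4,83.4,25,20);go(-172,4,83.4,25,20);go(-160,4,83.4,25,20)
```

```text
(-178, 16.8, 83.4, 25, 20) dpos [ 3.   1.9 -5.7] ang [-0.1  0.1 -0.5] F [ 0.2 -0.3  0.3] 9.5
(-178, 4, 83.4, 25, 20) dpos [  2.9 -10.3  -9.7] ang [-0.1  0.1 -0.5] F [ 0.2 -0.3  0.3] 9.5
(-172, 4, 83.4, 25, 20) dpos [  0.3 -11.9  -4.5] ang [-0.1  0.1 -0.5] F [ 0.2 -0.3  0.3] 9.5
(-160, 4, 83.4, 25, 20) dpos [ -5.1 -15.2   5.7] ang [-0.1  0.1 -0.5] F [ 0.2 -0.3  0.3] 9.5
```

apply_moves(
  deltas=[
    {"fingers":0,"delta_pos":[3,2,-6],"angular":[0,0,0]},
    {"fingers":0,"delta_pos":[3,-4,-8],"angular":[0,0,0]},
    {"fingers":0,"delta_pos":[3,-10,-10],"angular":[0,0,0]},
    {"fingers":0,"delta_pos":[1.5,-11,-7],"angular":[0,0,0]},
    {"fingers":0,"delta_pos":[0,-12,-4.5],"angular":[0,0,0]},
    {"fingers":0,"delta_pos":[-0.4,-12.2,-3.6],"angular":[0,0,0]},
    {"fingers":0,"delta_pos":[-0.9,-12.5,-2.8],"angular":[0,0,0]},
    {"fingers":0,"delta_pos":[-1.3,-12.7,-2],"angular":[0,0,0]},
  ],
)

```text
clock: 10.3
tool_pos: [0.5597, -0.0656, 0.0835]
orientation: [161.0, 63.5, 172.0]
force: [0.2, 0.9, -0.8]
opening: 0.0006
gripper_force: 0.0
```

apply_moves(
  deltas=[
    {"fingers":0,"delta_pos":[-0.4,-0.3,0.8],"angular":[0,0,0]},
    {"fingers":0,"delta_pos":[-0.9,-0.6,1.7],"angular":[0,0,0]},
    {"fingers":0,"delta_pos":[-1.3,-0.8,2.5],"angular":[0,0,0]},
  ],
)

```text
clock: 10.6
tool_pos: [0.5626, -0.0662, 0.0836]
orientation: [161.0, 63.5, 172.0]
force: [0.5, -1.0, 0.2]
opening: 0.0005
gripper_force: 0.0
```

apply_moves(
  deltas=[
    {"fingers":0,"delta_pos":[-0.4,-0.3,0.8],"angular":[0,0,0]},
    {"fingers":0,"delta_pos":[-0.9,-0.6,1.7],"angular":[0,0,0]},
  ],
)

```text
clock: 10.8
tool_pos: [0.5646, -0.0665, 0.0836]
orientation: [161.0, 63.6, 172.0]
force: [0.1, 0.3, -0.6]
opening: 0.0003
gripper_force: 0.0
```

apply_moves(
  deltas=[
    {"fingers":0,"delta_pos":[-0.4,-0.3,0.8],"angular":[0,0,0]},
    {"fingers":0,"delta_pos":[-0.9,-0.6,1.7],"angular":[0,0,0]},
  ],
)

```text
clock: 11.0
tool_pos: [0.5666, -0.0668, 0.0836]
orientation: [161.0, 63.6, 172.0]
force: [-0.2, 0.5, -0.2]
opening: 0.0005
gripper_force: 0.0
```

Run:
```python
from k import *
report()
a=ctrl.snapshot('scene')[130:280,200:400,::-1];b=ctrl.snapshot('top')[140:290,180:380,::-1]
cv2.imwrite('pics/s4.png',np.hstack([cv2.resize(q,(400,300),interpolation=2) for q in (a,b)]));report()
```

```text
rack xyz [-162.     3.9   83.6] t 24.9 clock 11.0 F(rack) [-0.2   0.44 -0.21] open 0.0004946804377638864 j [ -48.7   22.   -43.9 -105.4  -55.9   55.1]
rack xyz [-161.9    3.9   83.6] t 24.9 clock 11.1 F(rack) [ 0.28  0.03 -0.73] open 0.0006110603293524514 j [ -48.7   22.   -43.9 -105.4  -55.9   55.1]
```

View pics/s4.png

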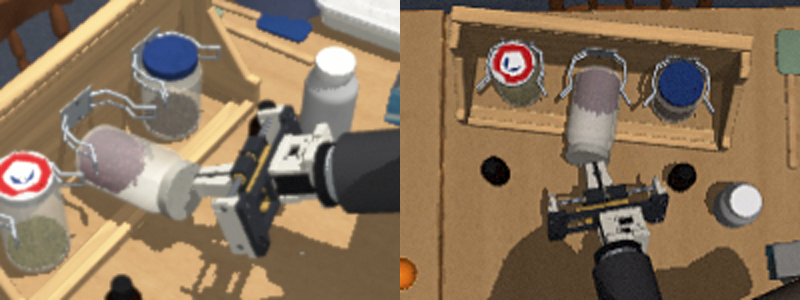

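```bash
cat >> h.py <<'E'
def proj(n,P):
    p=ctrl.camera_params(n);T=np.linalg.inv(p['cam_to_world']);q=(T@np.r_[P,1])[:3]*[1,-1,-1]
    K=np.array([[p['fx'],0,p['cx']],[0,p['fy'],p['cy']],[0,0,1]])
    return cv2.projectPoints(q.reshape(1,1,3),np.zeros(3),np.zeros(3),K,np.array(p['dist_coeffs']))[0].ravel()
E
python3 - <<'E'
from k import *
p,R,s=here()
for d in (0,-.03,-.066):
    P=p+R.apply([0,0,d]);u=proj('scene',P);v=proj('top',P);print(d,'s4 left',((u-[200,130])*2).round(),'right',((v-[180,140])*2+[400,0]).round(),P.round(3))
# sees lid center estimate
P=np.array([.5482,-.0657,.0851]);print(((proj('scene',P)-[200,130])*2).round(),((proj('top',P)-[180,140])*2+[400,0]).round())
# difference between s3 and s4 and initial pictures, per band over jar
E
```

```text
0 s4 left [173. 184.] right [588. 147.] [ 0.567 -0.067  0.084]
-0.03 s4 left [193. 182.] right [592. 161.] [ 0.54  -0.073  0.096]
-0.066 s4 left [219. 181.] right [596. 179.] [ 0.508 -0.08   0.111]
[185. 189.] [587. 158.]
```

Run:
```python
from k import *
print('s1 tcp',proj('scene',np.array([.5406,-.1091,.1879])))
P=pos(-216.6,18.2,82.8);print('s2 tcp',(proj('scene',P)-[140,100])*2.6, 's3 left',(proj('scene',pos(-171.3,16.8,83.4))-[200,130])*2,'right',(proj('top',pos(-171.3,16.8,83.4))-[180,140])*2+[400,0])
for n,box in (('scene',(190,225,240,275)),('top',(174,193,262,288))):
    a=cv2.imread(f'pics/{n}0.png');b=ctrl.snapshot(n)[:,:,::-1].copy()
    r0,r1,c0,c1=box;t=a[r0:r1,c0:c1];m=cv2.matchTemplate(b[r0-20:r1+20,c0-20:c1+20],t,cv2.TM_CCOEFF_NORMED)
    i=np.unravel_index(m.argmax(),m.shape);y=m[i[0]-1:i[0]+2,i[1]];x=m[i[0],i[1]-1:i[1]+2]
    s=lambda v:.5*(v[0]-v[2])/(v[0]-2*v[1]+v[2])
    print(n,'shift rows,cols',i[0]-20+s(y),i[1]-20+s(x),m.max())
    cv2.imwrite(f'pics/{n}5.png',b)
P=np.array([.62,-.08,.06]);d=RR.apply([.012,0,0])
for n in('scene','top'):print(n,'12mm push =',proj(n,P+d)-proj(n,P))
```

```text
s1 tcp [304.28153212 186.60492961]
s2 tcp [417.12895643 354.34870018] s3 left [172.22571882 193.85543234] right [579.51840566 151.63973615]
scene shift rows,cols 0.0031759748235344887 0.007824958302080631 0.99887943
top shift rows,cols 0.02999216690659523 -0.003740705316886306 0.98786825
scene 12mm push = [-3.57272616 -2.14613709]
top 12mm push = [ 0.34095858 -3.36523304]
```

The jar hasn't moved, and the visible fingertips end about 30 mm short of the reported TCP. I'll treat the effective tip as TCP − 30 mm along tool z, recentre, and keep pushing.

```bash
python3 - <<'E'
from k import *
go(-162,9.5,72,25,20);go(-157,9.5,72,25,20)
def shift(): pass
E
cat >> k.py <<'E'
def jarshift():
    for n,box in (('scene',(190,225,240,275)),('top',(174,193,262,288))):
        a=cv2.imread(f'pics/{n}0.png');b=ctrl.snapshot(n)[:,:,::-1].copy()
        r0,r1,c0,c1=box;t=a[r0:r1,c0:c1];m=cv2.matchTemplate(b[r0-20:r1+20,c0-20:c1+20],t,cv2.TM_CCOEFF_NORMED)
        i=np.unravel_index(m.argmax(),m.shape);y=m[i[0]-1:i[0]+2,i[1]];x=m[i[0],i[1]-1:i[1]+2]
        s=lambda v:.5*(v[0]-v[2])/(v[0]-2*v[1]+v[2])
        print(n,'shift rows,cols',round(i[0]-20+s(y),2),round(i[1]-20+s(x),2),m.max().round(3))
E
```

```text
(-162, 9.5, 72, 25, 20) dpos [10.4  3.6  6.7] ang [-0.1  0.1 -0.5] F [ 0.4  0.7 -0.5] 11.2
(-157, 9.5, 72, 25, 20) dpos [ 8.2  2.2 10.9] ang [-0.1  0.1 -0.5] F [ 0.4  0.7 -0.5] 11.2
```

apply_moves(
  deltas=[
    {"fingers":0,"delta_pos":[5,2,3],"angular":[0,0,0]},
    {"fingers":0,"delta_pos":[10,3.6,6.7],"angular":[0,0,0]},
    {"fingers":0,"delta_pos":[9,3,8.5],"angular":[0,0,0]},
    {"fingers":0,"delta_pos":[8,2,11],"angular":[0,0,0]},
    {"fingers":0,"delta_pos":[7.5,2,12],"angular":[0,0,0]},
    {"fingers":0,"delta_pos":[7,1.6,12.8],"angular":[0,0,0]},
  ],
)

```text
clock: 11.8
tool_pos: [0.5746, -0.0621, 0.0724]
orientation: [161.1, 63.6, 172.1]
force: [-2.2, 0.2, -0.5]
opening: 0.0004
gripper_force: 0.4
```

apply_moves(
  deltas=[
    {"fingers":0,"delta_pos":[-0.4,-0.3,0.8],"angular":[0,0,0]},
    {"fingers":0,"delta_pos":[-0.9,-0.6,1.7],"angular":[0,0,0]},
    {"fingers":0,"delta_pos":[-1.3,-0.8,2.5],"angular":[0,0,0]},
  ],
)

```text
clock: 12.1
tool_pos: [0.5775, -0.0625, 0.0723]
orientation: [161.1, 63.6, 172.0]
force: [-2.0, 0.6, 0.1]
opening: 0.0006
gripper_force: 0.5
```

Run:
```python
from k import *
report();jarshift();report()
```

```text
rack xyz [-151.7    9.4   72.3] t 24.9 clock 12.1 F(rack) [-2.03  0.4   0.11] open 0.0005525312751574023 j [ -48.    24.8  -43.9 -108.   -56.5   58.5]
scene shift rows,cols 0.05 -1.4 0.908
top shift rows,cols -0.2 -0.08 0.793
rack xyz [-151.6    9.4   72.2] t 24.9 clock 12.2 F(rack) [-0.12  0.94 -0.72] open 0.00048795482098415324 j [ -48.    24.8  -43.9 -108.   -56.5   58.5]
```

apply_moves(
  deltas=[
    {"fingers":0,"delta_pos":[-0.4,-0.3,0.8],"angular":[0,0,0]},
    {"fingers":0,"delta_pos":[-0.9,-0.6,1.7],"angular":[0,0,0]},
    {"fingers":0,"delta_pos":[-1.3,-0.8,2.5],"angular":[0,0,0]},
  ],
)

```text
clock: 12.5
tool_pos: [0.5804, -0.0629, 0.0721]
orientation: [161.0, 63.5, 172.0]
force: [-1.3, 0.5, 0.3]
opening: 0.0003
gripper_force: 0.5
```

apply_moves(
  deltas=[
    {"fingers":0,"delta_pos":[-0.4,-0.3,0.8],"angular":[0,0,0]},
    {"fingers":0,"delta_pos":[-0.9,-0.6,1.7],"angular":[0,0,0]},
  ],
)

```text
clock: 12.7
tool_pos: [0.5824, -0.0632, 0.0721]
orientation: [161.0, 63.5, 172.0]
force: [-1.2, 0.2, -0.8]
opening: 0.0005
gripper_force: 0.6
```

apply_moves(
  deltas=[
    {"fingers":0,"delta_pos":[-0.4,-0.3,0.8],"angular":[0,0,0]},
    {"fingers":0,"delta_pos":[-0.9,-0.6,1.7],"angular":[0,0,0]},
  ],
)

```text
clock: 12.9
tool_pos: [0.5844, -0.0635, 0.0721]
orientation: [161.0, 63.5, 172.0]
force: [-1.6, -0.2, 0.5]
opening: 0.0007
gripper_force: 0.5
```

apply_moves(
  deltas=[
    {"fingers":0,"delta_pos":[-0.4,-0.3,0.8],"angular":[0,0,0]},
  ],
)

```text
clock: 13.0
tool_pos: [0.5853, -0.0637, 0.0721]
orientation: [161.0, 63.5, 172.0]
force: [-1.5, -0.1, 0.1]
opening: 0.0001
gripper_force: 0.5
```

apply_moves(
  deltas=[
    {"fingers":0,"delta_pos":[-0.4,-0.3,0.8],"angular":[0,0,0]},
  ],
)

```text
clock: 13.1
tool_pos: [0.5863, -0.0638, 0.0721]
orientation: [161.0, 63.5, 172.0]
force: [-1.9, -0.3, -0.9]
opening: 0.0004
gripper_force: 0.5
```

apply_moves(
  deltas=[
    {"fingers":0,"delta_pos":[-0.4,-0.3,0.8],"angular":[0,0,0]},
  ],
)

```text
clock: 13.2
tool_pos: [0.5872, -0.0639, 0.072]
orientation: [161.0, 63.5, 172.0]
force: [-2.1, -0.1, -0.6]
opening: 0.0003
gripper_force: 0.9
```

Run:
```python
from k import *
report();jarshift();report()
```

```text
rack xyz [-142.     9.2   72. ] t 24.9 clock 13.2 F(rack) [-2.08 -0.35 -0.59] open 0.00031467288058603703 j [ -47.    24.9  -43.  -108.4  -55.9   57.6]
scene shift rows,cols 0.95 -6.08 0.836
top shift rows,cols -0.28 -0.1 0.481
rack xyz [-142.     9.2   72. ] t 24.9 clock 13.3 F(rack) [-1.77  0.3  -0.14] open 9.585620949158994e-05 j [ -47.    24.9  -43.  -108.4  -55.9   57.6]
```

apply_moves(
  deltas=[
    {"fingers":0,"delta_pos":[-0.3,-0.2,0.5],"angular":[0,0,0]},
  ],
)

```text
clock: 13.4
tool_pos: [0.5875, -0.0639, 0.0719]
orientation: [161.0, 63.5, 172.0]
force: [-4.6, 0.2, -0.9]
opening: 0.0002
gripper_force: 2.0
```

apply_moves(
  deltas=[
    {"fingers":0,"delta_pos":[-0.3,-0.2,0.5],"angular":[0,0,0]},
  ],
)

```text
clock: 13.5
tool_pos: [0.5877, -0.0637, 0.0717]
orientation: [161.0, 63.5, 172.0]
force: [-6.8, -0.4, 0.5]
opening: 0.0009
gripper_force: 3.5
```

apply_moves(
  deltas=[
    {"fingers":0,"delta_pos":[-0.3,-0.2,0.5],"angular":[0,0,0]},
  ],
)

```text
clock: 13.6
tool_pos: [0.5878, -0.0635, 0.0716]
orientation: [161.0, 63.5, 172.0]
force: [-9.7, -0.8, 1.2]
opening: 0.0006
gripper_force: 4.9
```

apply_moves(
  deltas=[
    {"fingers":0,"delta_pos":[-0.3,-0.2,0.5],"angular":[0,0,0]},
  ],
)

```text
clock: 13.7
tool_pos: [0.5879, -0.0632, 0.0714]
orientation: [161.0, 63.4, 172.0]
force: [-13.0, -1.0, 3.6]
opening: 0.0004
gripper_force: 6.4
```

The foot is braced: the force climbed to 13 N. That contact also puts the effective tip at TCP − 32 mm. Now back off and go under the lid's lower edge.

```bash
cat >> k.py <<'E'
def ori2(t,az): return pose2(0,0,t,az,180)[1]
def g2(x,y,z,t=28,az=10,q=0):
    p,R,s=here()
    print((round(x),round(y),round(z),t,az),np.round(R.inv().apply(pos(x,y,z)-p)*1000,1).tolist(),np.round((R.inv()*ori2(t,az)).as_rotvec(degrees=True),1).tolist())
def tcp(th):
    s,c=np.sin(np.radians(th)),np.cos(np.radians(th));a=np.radians(max(28,th))
    return -81*s-163*c+12*np.cos(a)+23.4, 6, 163*s+5*c-12*np.sin(a)-23.4
E
python3 - <<'E'
from k import *
report()
g=ctrl.get_obs()['joint_pos']
for q in [(-200,6,72),(-200,6,12),(-144.5,6,12),tcp(20),tcp(40),tcp(60)]:
    s=ik(pos(*q),ori2(28,10),g,n=0);print(q,[(x.round(),pts(x)) for x in s])
p,R,s=here()
print('back 45', R.inv().apply(RR.apply([-45,0,0])))
for q in [(-200,6,72),(-200,6,40),(-200,6,12)]: g2(*q)
E
```

```text
rack xyz [-141.3   10.    71.4] t 25.0 clock 13.7 F(rack) [-12.83  -2.57   3.58] open 0.00040980583172024184 j [ -46.7   24.9  -42.8 -108.4  -55.7   57.4]
(-200, 6, 72) [(array([ -54.,   22.,  -55., -117.,  -56.,   77.]), [[-576, -165, 755], [-508, -238, 303], [-560, -58, 266]])]
(-200, 6, 12) []
(-144.5, 6, 12) [(array([ -51.,   40.,  -54., -128.,  -65.,   94.]), [[-452, -270, 656], [-477, -246, 195], [-504, -57, 206]])]
(np.float64(-146.87815768317512), 6, np.float64(31.414087712582855)) [(array([ -50.,   34.,  -53., -126.,  -61.,   88.]), [[-484, -231, 695], [-470, -245, 232], [-507, -57, 225]])]
(np.float64(-144.33850729557534), 6, np.float64(77.49115127826232)) [(array([ -45.,   20.,  -49., -120.,  -50.,   70.]), [[-569, -127, 763], [-442, -229, 330], [-504, -58, 271]])]
(np.float64(-122.24805770653953), 6, np.float64(109.86983597145021)) [(array([ -39.,   13.,  -44., -116.,  -41.,   56.]), [[-620, -69, 785], [-405, -205, 398], [-482, -58, 304]])]
back 45 [ 20.13446374  12.27228535 -38.32746251]
(-200, 6, 72, 28, 10) [25.7, 12.3, -51.5] [9.1, 2.2, -4.8]
(-200, 6, 40, 28, 10) [54.3, 7.7, -38.0] [9.1, 2.2, -4.8]
(-200, 6, 12, 28, 10) [79.4, 3.6, -26.1] [9.1, 2.2, -4.8]
```

Run:
```python
from k import *
print('brown jar/spray rack', [(RR.inv().apply(plane('top',u,v,.08)-O)*1000).round() for u,v in [(335,344),(357,328),(372,345),(387,305)]])
g=ctrl.get_obs()['joint_pos']
for q in [(-174,6,12),(-172,6,72)]:
    s=ik(pos(*q),ori2(28,10),g,n=0);print(q,[(x.round(),pts(x)) for x in s])
for q in [(-172,6,72),(-173,6,40),(-174,6,12),(-160,6,12),(-144.5,6,12)]: g2(*q)
```

```text
brown jar/spray rack [array([-570., -237.,   80.]), array([-513., -305.,   80.]), array([-563., -358.,   80.]), array([-430., -399.,   80.])]
(-174, 6, 12) [(array([ -56.,   45.,  -57., -126.,  -69.,  101.]), [[-455, -317, 627], [-518, -245, 174], [-534, -57, 206]])]
(-172, 6, 72) [(array([ -50.,   22.,  -53., -119.,  -53.,   74.]), [[-568, -150, 757], [-476, -235, 311], [-532, -58, 266]])]
(-172, 6, 72, 28, 10) [13.2, 4.7, -27.7] [9.1, 2.2, -4.8]
(-173, 6, 40, 28, 10) [42.2, 0.3, -15.0] [9.1, 2.2, -4.8]
(-174, 6, 12, 28, 10) [67.7, -3.5, -4.0] [9.1, 2.2, -4.8]
(-160, 6, 12, 28, 10) [61.5, -7.3, 7.9] [9.1, 2.2, -4.8]
(-144, 6, 12, 28, 10) [54.5, -11.6, 21.1] [9.1, 2.2, -4.8]
```

```bash
cat >> k.py <<'E'
def tcp(th):
    s,c=np.sin(np.radians(th)),np.cos(np.radians(th));a=np.radians(max(32,th))
    return -81*s-163*c+12*np.cos(a)+21.7, 6, 163*s+5*c-12*np.sin(a)-25
E
python3 - <<'E'
from k import *
g=ctrl.get_obs()['joint_pos']
print(tcp(15))
for q in [(-174,6,8),tcp(15),tcp(60)]:
    s=ik(pos(*q),ori2(32,10),g,n=0);print(q,[(x.round(),pts(x)) for x in s])
for q in [(-174,6,70),(-174,6,40),(-174,6,8)]: g2(*q,t=32)
E
```

```text
(np.float64(-146.53367518454522), 6, np.float64(15.658102312357762))
(-174, 6, 8) [(array([ -52.,   35.,  -55., -125.,  -58.,   90.]), [[-486, -243, 690], [-486, -243, 227], [-520, -55, 227]])]
(np.float64(-146.53367518454522), 6, np.float64(15.658102312357762)) [(array([ -47.,   31.,  -51., -125.,  -53.,   82.]), [[-496, -196, 715], [-446, -239, 257], [-492, -55, 234]])]
(np.float64(-123.94805770653953), 6, np.float64(108.26983597145022)) [(array([ -32.,    8.,  -40., -108.,  -31.,   42.]), [[-652, -36, 794], [-373, -168, 448], [-469, -55, 327]])]
(-174, 6, 70, 32, 10) [15.9, 4.9, -28.5] [9.3, 6.2, -4.5]
(-174, 6, 40, 32, 10) [42.7, 0.6, -15.8] [9.3, 6.2, -4.5]
(-174, 6, 8, 32, 10) [71.3, -4.1, -2.3] [9.3, 6.2, -4.5]
```

apply_moves(
  deltas=[
    {"fingers":0,"delta_pos":[5,3,-9],"angular":[0,0,0]},
    {"fingers":30,"delta_pos":[16,5,-28],"angular":[3,2,-1.5]},
    {"fingers":30,"delta_pos":[16,5,-28],"angular":[9,6,-4.5]},
    {"fingers":30,"delta_pos":[16,5,-28],"angular":[9,6,-4.5]},
    {"fingers":30,"delta_pos":[30,3,-22],"angular":[9,6,-4.5]},
    {"fingers":30,"delta_pos":[43,0.5,-16],"angular":[9,6,-4.5]},
    {"fingers":30,"delta_pos":[55,-1.5,-10],"angular":[9,6,-4.5]},
    {"fingers":30,"delta_pos":[65,-3,-5],"angular":[9,6,-4.5]},
    {"fingers":30,"delta_pos":[71,-4,-2],"angular":[9,6,-4.5]},
    {"fingers":30,"delta_pos":[71,-4,-2],"angular":[9,6,-4.5]},
  ],
)

```text
clock: 14.7
tool_pos: [0.557, -0.0647, 0.0075]
orientation: [179.5, 58.3, -177.2]
force: [0.4, -0.6, 0.3]
opening: 0.03
gripper_force: 0.0
```

Run:
```python
from k import *
report()
for q in [(-160,6,8),(-146.5,6,8),tcp(15)]: g2(*q,t=32)
a=ctrl.snapshot('scene')[130:280,200:400,::-1];b=ctrl.snapshot('top')[140:290,180:380,::-1]
cv2.imwrite('pics/s6.png',np.hstack([cv2.resize(q,(400,300),interpolation=2) for q in (a,b)]));report()
```

```text
rack xyz [-171.8    4.9    7.5] t 31.7 clock 14.7 F(rack) [ 0.46 -0.51  0.29] open 0.030030418474511104 j [ -51.8   35.2  -54.1 -124.4  -58.    89. ]
(-160, 6, 8, 32, 10) [-6.6, -1.0, 9.8] [0.2, 0.3, -0.2]
(-146, 6, 8, 32, 10) [-13.6, -3.3, 21.1] [0.2, 0.3, -0.2]
(-147, 6, 16, 32, 10) [-20.1, -3.3, 17.0] [0.2, 0.3, -0.2]
rack xyz [-171.7    5.     8.7] t 31.6 clock 14.8 F(rack) [-0.62  0.39  0.21] open 0.029992613747367523 j [ -51.8   35.   -54.1 -124.4  -57.9   88.9]
```

View pics/s6.png

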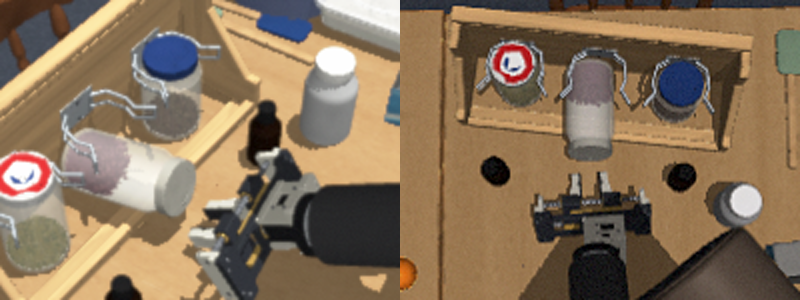

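The jar is against the board, lid centre now at top-panel (588,148). The fork tips at (575,178) and (603,178) are centred on it. Sliding under.

apply_moves(
  deltas=[
    {"fingers":30,"delta_pos":[-3,0,5],"angular":[0,0,0]},
    {"fingers":30,"delta_pos":[-6.5,-1,10],"angular":[0,0,0]},
    {"fingers":30,"delta_pos":[-10,-2,15.5],"angular":[0,0,0]},
    {"fingers":30,"delta_pos":[-13.5,-3,21],"angular":[0,0,0]},
    {"fingers":30,"delta_pos":[-13.5,-3,21],"angular":[0,0,0]},
  ],
)

```text
clock: 15.3
tool_pos: [0.5835, -0.066, 0.0103]
orientation: [-179.9, 58.5, -176.6]
force: [0.1, 0.8, -0.5]
opening: 0.0303
gripper_force: 0.0
```

Run:
```python
from k import *
report()
for th in (15,17,19,21,23): g2(*tcp(th),t=32)
```

```text
rack xyz [-145.4    6.7   10.3] t 31.5 clock 15.3 F(rack) [-0.01  0.76 -0.49] open 0.030287810742468578 j [ -47.7   32.9  -51.2 -126.   -54.9   84.5]
(-147, 6, 16, 32, 10) [-3.9, -0.5, -3.9] [0.2, 0.5, 0.2]
(-148, 6, 21, 32, 10) [-7.9, -0.3, -7.7] [0.2, 0.5, 0.2]
(-149, 6, 26, 32, 10) [-12.0, -0.2, -11.3] [0.2, 0.5, 0.2]
(-149, 6, 32, 32, 10) [-16.1, -0.0, -14.6] [0.2, 0.5, 0.2]
(-150, 6, 37, 32, 10) [-20.3, 0.0, -17.8] [0.2, 0.5, 0.2]
```

apply_moves(
  deltas=[
    {"fingers":30,"delta_pos":[-2,0,-2],"angular":[0,0,0]},
    {"fingers":30,"delta_pos":[-4,-0.5,-4],"angular":[0,0,0]},
    {"fingers":30,"delta_pos":[-6,-0.4,-6],"angular":[0,0,0]},
    {"fingers":30,"delta_pos":[-8,-0.3,-7.7],"angular":[0,0,0]},
  ],
)

```text
clock: 15.7
tool_pos: [0.5793, -0.0662, 0.0202]
orientation: [179.8, 58.3, -176.9]
force: [-1.2, 0.7, -1.7]
opening: 0.0299
gripper_force: 0.9
```

Run:
```python
from k import *
report()
for th in (17,18,19,20,21,22,23): g2(*tcp(th),t=32)
```

```text
rack xyz [-149.4    6.    20.2] t 31.7 clock 15.7 F(rack) [-1.31  0.55 -1.68] open 0.029864431478113584 j [ -47.2   29.8  -50.8 -124.3  -52.6   80.7]
(-148, 6, 21, 32, 10) [-1.7, -0.3, 1.0] [0.2, 0.3, -0.0]
(-148, 6, 24, 32, 10) [-3.7, -0.2, -0.8] [0.2, 0.3, -0.0]
(-149, 6, 26, 32, 10) [-5.7, -0.1, -2.6] [0.2, 0.3, -0.0]
(-149, 6, 29, 32, 10) [-7.8, -0.0, -4.3] [0.2, 0.3, -0.0]
(-149, 6, 32, 32, 10) [-9.9, 0.0, -6.0] [0.2, 0.3, -0.0]
(-150, 6, 34, 32, 10) [-11.9, 0.1, -7.6] [0.2, 0.3, -0.0]
(-150, 6, 37, 32, 10) [-14.0, 0.1, -9.1] [0.2, 0.3, -0.0]
```

apply_moves(
  deltas=[
    {"fingers":30,"delta_pos":[-2,0,-1.8],"angular":[0,0,0]},
    {"fingers":30,"delta_pos":[-4,0,-3.6],"angular":[0,0,0]},
    {"fingers":30,"delta_pos":[-6.1,0,-5.3],"angular":[0,0,0]},
    {"fingers":30,"delta_pos":[-8.2,0,-7],"angular":[0,0,0]},
    {"fingers":30,"delta_pos":[-10.2,0,-8.6],"angular":[0,0,0]},
    {"fingers":30,"delta_pos":[-12.3,0,-10],"angular":[0,0,0]},
  ],
)

```text
clock: 16.3
tool_pos: [0.5775, -0.0663, 0.036]
orientation: [179.8, 58.3, -176.8]
force: [-1.9, -0.2, -2.2]
opening: 0.03
gripper_force: 1.3
```

Run:
```python
from k import *
report()
for th in (23,25,27,29,31,33,35): g2(*tcp(th),t=32)
```

```text
rack xyz [-151.2    5.7   36. ] t 31.7 clock 16.3 F(rack) [-1.87 -0.43 -2.23] open 0.03001014961431449 j [ -45.8   25.2  -49.7 -121.8  -49.3   74.8]
(-150, 6, 37, 32, 10) [-1.5, 0.0, 0.8] [0.2, 0.3, 0.0]
(-150, 6, 42, 32, 10) [-5.7, 0.1, -2.2] [0.2, 0.3, 0.0]
(-150, 6, 47, 32, 10) [-10.0, 0.1, -4.8] [0.2, 0.3, 0.0]
(-150, 6, 52, 32, 10) [-14.3, 0.1, -7.3] [0.2, 0.3, 0.0]
(-150, 6, 57, 32, 10) [-18.6, 0.0, -9.5] [0.2, 0.3, 0.0]
(-149, 6, 61, 32, 10) [-22.8, -0.1, -11.5] [0.2, 0.3, 0.0]
(-148, 6, 66, 32, 10) [-26.7, -0.2, -13.2] [0.2, 0.3, 0.0]
```

Working well at about 3 N. Continuing to 35°.

apply_moves(
  deltas=[
    {"fingers":30,"delta_pos":[-2.1,0,-1.6],"angular":[0,0,0]},
    {"fingers":30,"delta_pos":[-4.2,0,-3],"angular":[0,0,0]},
    {"fingers":30,"delta_pos":[-6.4,0,-4.4],"angular":[0,0,0]},
    {"fingers":30,"delta_pos":[-8.5,0,-5.6],"angular":[0,0,0]},
    {"fingers":30,"delta_pos":[-10.6,0,-6.9],"angular":[0,0,0]},
    {"fingers":30,"delta_pos":[-12.8,0,-8.1],"angular":[0,0,0]},
    {"fingers":30,"delta_pos":[-15,0,-9.2],"angular":[0,0,0]},
    {"fingers":30,"delta_pos":[-17.1,0,-10.3],"angular":[0,0,0]},
  ],
)

```text
clock: 17.1
tool_pos: [0.5777, -0.0662, 0.0559]
orientation: [179.8, 58.3, -176.8]
force: [-5.0, 0.3, -1.7]
opening: 0.0298
gripper_force: 2.0
```

Run:
```python
from k import *
report()
for th in (31,33,35,37,39,41): g2(*tcp(th),t=32)
```

```text
rack xyz [-151.1    5.8   55.9] t 31.7 clock 17.1 F(rack) [-4.97 -0.3  -1.75] open 0.029810057736457327 j [ -43.3   19.5  -47.8 -118.5  -44.8   66.4]
(-150, 6, 57, 32, 10) [-1.6, -0.1, 0.8] [0.2, 0.3, 0.0]
(-149, 6, 61, 32, 10) [-5.7, -0.1, -1.2] [0.2, 0.3, 0.0]
(-148, 6, 66, 32, 10) [-9.7, -0.2, -2.9] [0.2, 0.3, 0.0]
(-148, 6, 70, 32, 10) [-13.6, -0.4, -4.4] [0.2, 0.3, 0.0]
(-147, 6, 74, 32, 10) [-17.6, -0.6, -5.7] [0.2, 0.3, 0.0]
(-145, 6, 78, 32, 10) [-21.6, -0.8, -6.7] [0.2, 0.3, 0.0]
```

apply_moves(
  deltas=[
    {"fingers":30,"delta_pos":[-1.6,0,-1.8],"angular":[0,0,0]},
    {"fingers":30,"delta_pos":[-3.3,0,-3.3],"angular":[0,0,0]},
    {"fingers":30,"delta_pos":[-5.3,0,-4.2],"angular":[0,0,0]},
    {"fingers":30,"delta_pos":[-7.3,0,-5],"angular":[0,0,0]},
  ],
)

```text
clock: 17.5
tool_pos: [0.5781, -0.0669, 0.0653]
orientation: [179.9, 58.4, -176.8]
force: [-0.7, 0.2, -1.6]
opening: 0.0299
gripper_force: 0.8
```

Run:
```python
from k import *
report()
for th in (35,37,39,41,43,45): g2(*tcp(th),t=32)
```

```text
rack xyz [-150.6    5.2   65.3] t 31.6 clock 17.5 F(rack) [-0.69  0.08 -1.64] open 0.02992245981017655 j [ -42.1   17.1  -46.9 -116.9  -42.9   62.7]
(-148, 6, 66, 32, 10) [-1.6, 0.4, 1.7] [0.1, 0.4, 0.0]
(-148, 6, 70, 32, 10) [-5.5, 0.3, 0.2] [0.1, 0.4, 0.0]
(-147, 6, 74, 32, 10) [-9.5, 0.1, -1.0] [0.1, 0.4, 0.0]
(-145, 6, 78, 32, 10) [-13.5, -0.1, -2.1] [0.1, 0.4, 0.0]
(-144, 6, 82, 32, 10) [-17.4, -0.4, -2.9] [0.1, 0.4, 0.0]
(-142, 6, 85, 32, 10) [-21.4, -0.6, -3.4] [0.1, 0.4, 0.0]
```

apply_moves(
  deltas=[
    {"fingers":30,"delta_pos":[-2,0,-0.8],"angular":[0,0,0]},
    {"fingers":30,"delta_pos":[-3.9,0,-1.5],"angular":[0,0,0]},
    {"fingers":30,"delta_pos":[-5.9,-0.2,-2.1],"angular":[0,0,0]},
    {"fingers":30,"delta_pos":[-7.9,-0.3,-2.7],"angular":[0,0,0]},
    {"fingers":30,"delta_pos":[-9.9,-0.4,-3.2],"angular":[0,0,0]},
    {"fingers":30,"delta_pos":[-11.9,-0.5,-3.8],"angular":[0,0,0]},
  ],
)

```text
clock: 18.1
tool_pos: [0.5806, -0.0668, 0.077]
orientation: [179.8, 58.4, -176.8]
force: [-0.6, -0.2, -2.1]
opening: 0.0302
gripper_force: 0.7
```

Run:
```python
from k import *
report()
for th in (41,43,45,47,49,51,53): g2(*tcp(th),t=32)
```

```text
rack xyz [-148.1    5.6   77. ] t 31.6 clock 18.1 F(rack) [-0.59 -0.22 -2.1 ] open 0.030234723840260262 j [ -40.    14.1  -45.4 -114.7  -40.    57.2]
(-145, 6, 78, 32, 10) [-2.2, -0.1, 1.9] [0.2, 0.4, 0.0]
(-144, 6, 82, 32, 10) [-6.2, -0.3, 1.1] [0.2, 0.4, 0.0]
(-142, 6, 85, 32, 10) [-10.1, -0.6, 0.5] [0.2, 0.4, 0.0]
(-141, 6, 89, 32, 10) [-14.1, -0.9, 0.2] [0.2, 0.4, 0.0]
(-138, 6, 92, 32, 10) [-18.0, -1.3, 0.1] [0.2, 0.4, 0.0]
(-136, 6, 95, 32, 10) [-21.9, -1.6, 0.3] [0.2, 0.4, 0.0]
(-134, 6, 99, 32, 10) [-25.8, -2.1, 0.7] [0.2, 0.4, 0.0]
```

apply_moves(
  deltas=[
    {"fingers":30,"delta_pos":[-2.3,-0.2,0],"angular":[0,0,0]},
    {"fingers":30,"delta_pos":[-4.3,-0.4,-0.2],"angular":[0,0,0]},
    {"fingers":30,"delta_pos":[-6.3,-0.5,-0.4],"angular":[0,0,0]},
    {"fingers":30,"delta_pos":[-8.3,-0.7,-0.6],"angular":[0,0,0]},
    {"fingers":30,"delta_pos":[-10.3,-0.8,-0.7],"angular":[0,0,0]},
    {"fingers":30,"delta_pos":[-12.3,-1,-0.8],"angular":[0,0,0]},
  ],
)

```text
clock: 18.7
tool_pos: [0.5858, -0.0675, 0.0873]
orientation: [179.9, 58.3, -176.8]
force: [-7.1, -1.5, -2.0]
opening: 0.0298
gripper_force: 2.6
```

Run:
```python
from k import *
report()
for th in (47,49,51,53,55,57,59,61): g2(*tcp(th),t=32)
```

```text
rack xyz [-142.9    5.5   87.3] t 31.7 clock 18.7 F(rack) [-6.86 -2.37 -2.03] open 0.029805124314418206 j [ -37.7   11.9  -43.8 -112.6  -37.3   52.1]
(-141, 6, 89, 32, 10) [-2.6, 0.1, 1.2] [0.2, 0.3, 0.0]
(-138, 6, 92, 32, 10) [-6.5, -0.3, 1.1] [0.2, 0.3, 0.0]
(-136, 6, 95, 32, 10) [-10.5, -0.7, 1.3] [0.2, 0.3, 0.0]
(-134, 6, 99, 32, 10) [-14.4, -1.1, 1.7] [0.2, 0.3, 0.0]
(-131, 6, 102, 32, 10) [-18.2, -1.6, 2.3] [0.2, 0.3, 0.0]
(-128, 6, 104, 32, 10) [-22.0, -2.0, 3.2] [0.2, 0.3, 0.0]
(-126, 6, 107, 32, 10) [-25.8, -2.6, 4.2] [0.2, 0.3, 0.0]
(-122, 6, 109, 32, 10) [-29.6, -3.1, 5.6] [0.2, 0.3, 0.0]
```

apply_moves(
  deltas=[
    {"fingers":30,"delta_pos":[-1.5,0,-1],"angular":[0,0,0]},
    {"fingers":30,"delta_pos":[-3.2,-0.2,-1.3],"angular":[0,0,0]},
    {"fingers":30,"delta_pos":[-5.2,-0.4,-1.3],"angular":[0,0,0]},
    {"fingers":30,"delta_pos":[-7.2,-0.6,-1.2],"angular":[0,0,0]},
  ],
)

```text
clock: 19.1
tool_pos: [0.589, -0.0681, 0.0943]
orientation: [179.9, 58.3, -176.8]
force: [-5.2, -2.1, -2.2]
opening: 0.0297
gripper_force: 2.5
```

Run:
```python
from k import *
report()
for th in (51,53,55,57,59,61,63): g2(*tcp(th),t=32)
```

```text
rack xyz [-139.7    5.3   94.3] t 31.7 clock 19.1 F(rack) [-4.91 -2.67 -2.25] open 0.029748364905377574 j [ -36.4   10.5  -42.8 -111.2  -35.7   49. ]
(-136, 6, 95, 32, 10) [-2.8, 0.1, 2.3] [0.2, 0.3, 0.0]
(-134, 6, 99, 32, 10) [-6.7, -0.3, 2.7] [0.2, 0.3, 0.0]
(-131, 6, 102, 32, 10) [-10.6, -0.8, 3.3] [0.2, 0.3, 0.0]
(-128, 6, 104, 32, 10) [-14.4, -1.3, 4.2] [0.2, 0.3, 0.0]
(-126, 6, 107, 32, 10) [-18.2, -1.8, 5.3] [0.2, 0.3, 0.0]
(-122, 6, 109, 32, 10) [-21.9, -2.3, 6.6] [0.2, 0.3, 0.0]
(-119, 6, 112, 32, 10) [-25.6, -2.9, 8.2] [0.2, 0.3, 0.0]
```

apply_moves(
  deltas=[
    {"fingers":30,"delta_pos":[-1.6,-0.4,-0.5],"angular":[0,0,0]},
    {"fingers":30,"delta_pos":[-3.5,-0.7,-0.3],"angular":[0,0,0]},
    {"fingers":30,"delta_pos":[-5.5,-1,0],"angular":[0,0,0]},
    {"fingers":30,"delta_pos":[-7.4,-1.3,0.3],"angular":[0,0,0]},
    {"fingers":30,"delta_pos":[-9.3,-1.6,0.7],"angular":[0,0,0]},
  ],
)

```text
clock: 19.6
tool_pos: [0.5951, -0.0695, 0.1024]
orientation: [179.9, 58.4, -176.8]
force: [-4.7, -1.4, -0.8]
opening: 0.0303
gripper_force: 2.1
```

Run:
```python
from k import *
report()
for th in (55,57,59,61,63,65,67): g2(*tcp(th),t=32)
cv2.imwrite('pics/s7.png',ctrl.snapshot('scene')[:,:,::-1])
```

```text
rack xyz [-133.4    4.7  102.4] t 31.6 clock 19.6 F(rack) [-4.46 -1.98 -0.81] open 0.030263218163349342 j [ -34.7    9.3  -41.4 -109.6  -33.8   45.4]
(-131, 6, 102, 32, 10) [-0.5, 0.9, 2.5] [0.2, 0.4, 0.0]
(-128, 6, 104, 32, 10) [-4.3, 0.4, 3.4] [0.2, 0.4, 0.0]
(-126, 6, 107, 32, 10) [-8.1, -0.1, 4.5] [0.2, 0.4, 0.0]
(-122, 6, 109, 32, 10) [-11.9, -0.6, 5.8] [0.2, 0.4, 0.0]
(-119, 6, 112, 32, 10) [-15.6, -1.2, 7.4] [0.2, 0.4, 0.0]
(-116, 6, 114, 32, 10) [-19.2, -1.8, 9.2] [0.2, 0.4, 0.0]
(-112, 6, 116, 32, 10) [-22.8, -2.5, 11.2] [0.2, 0.4, 0.0]
```

apply_moves(
  deltas=[
    {"fingers":30,"delta_pos":[-1.9,-0.4,0],"angular":[0,0,0]},
    {"fingers":30,"delta_pos":[-3.8,-0.7,0.4],"angular":[0,0,0]},
    {"fingers":30,"delta_pos":[-5.7,-1,0.9],"angular":[0,0,0]},
    {"fingers":30,"delta_pos":[-7.6,-1.3,1.5],"angular":[0,0,0]},
    {"fingers":30,"delta_pos":[-9.5,-1.6,2.2],"angular":[0,0,0]},
  ],
)

```text
clock: 20.15
tool_pos: [0.6015, -0.0706, 0.1089]
orientation: [179.9, 58.3, -176.8]
force: [-5.8, -3.6, 0.3]
opening: 0.03
gripper_force: 2.7
```

Run:
```python
from k import *
report()
for th in (59,61,63,65,67,69,71): g2(*tcp(th),t=32)
```

```text
rack xyz [-126.9    4.3  108.9] t 31.7 clock 20.15 F(rack) [-5.37 -4.26  0.35] open 0.029982042919165324 j [ -33.     8.4  -40.  -108.1  -32.    42.1]
(-126, 6, 107, 32, 10) [0.7, 1.4, 2.4] [0.2, 0.3, 0.0]
(-122, 6, 109, 32, 10) [-3.0, 0.9, 3.7] [0.2, 0.3, 0.0]
(-119, 6, 112, 32, 10) [-6.7, 0.3, 5.3] [0.2, 0.3, 0.0]
(-116, 6, 114, 32, 10) [-10.3, -0.3, 7.1] [0.2, 0.3, 0.0]
(-112, 6, 116, 32, 10) [-13.9, -1.0, 9.1] [0.2, 0.3, 0.0]
(-108, 6, 118, 32, 10) [-17.4, -1.7, 11.4] [0.2, 0.3, 0.0]
(-104, 6, 119, 32, 10) [-20.9, -2.4, 13.9] [0.2, 0.3, 0.0]
```

apply_moves(
  deltas=[
    {"fingers":30,"delta_pos":[-0.6,-1,-0.3],"angular":[0,0,0]},
    {"fingers":30,"delta_pos":[-1.8,-2,0],"angular":[0,0,0]},
    {"fingers":30,"delta_pos":[-3.7,-2.5,0.7],"angular":[0,0,0]},
    {"fingers":30,"delta_pos":[-5.5,-2.8,1.5],"angular":[0,0,0]},
    {"fingers":30,"delta_pos":[-7.4,-3.1,2.4],"angular":[0,0,0]},
  ],
)

```text
clock: 20.65
tool_pos: [0.6078, -0.0734, 0.1141]
orientation: [179.9, 58.4, -176.8]
force: [-5.3, -2.5, -0.2]
opening: 0.0299
gripper_force: 2.5
```

Run:
```python
from k import *
report()
for th in (63,65,67,69,71): g2(*tcp(th),t=32)
```

```text
rack xyz [-120.3    2.3  114.1] t 31.6 clock 20.65 F(rack) [-4.99 -3.11 -0.19] open 0.02993403954814203 j [ -31.8    7.9  -38.8 -106.7  -30.8   39.4]
(-119, 6, 112, 32, 10) [0.9, 3.4, 2.8] [0.2, 0.4, 0.0]
(-116, 6, 114, 32, 10) [-2.7, 2.8, 4.6] [0.2, 0.4, 0.0]
(-112, 6, 116, 32, 10) [-6.3, 2.2, 6.6] [0.2, 0.4, 0.0]
(-108, 6, 118, 32, 10) [-9.8, 1.5, 8.9] [0.2, 0.4, 0.0]
(-104, 6, 119, 32, 10) [-13.3, 0.8, 11.4] [0.2, 0.4, 0.0]
```

Run:
```python
from k import *
g=ctrl.get_obs()['joint_pos']
for th in (70,75,80,85,90):
    q=tcp(th);s=ik(pos(q[0],3,q[2]),ori2(32,10),g,n=0);print(th,np.round(q),[x.round() for x in s])
    q2=(q[0],3,q[2])
    g2(q[0],0,q[2],t=32)
```

```text
70 [-106.    6.  119.] [array([ -29.,    8.,  -37., -106.,  -28.,   36.])]
(-106, 0, 119, 32, 10) [-11.0, -4.8, 9.2] [0.2, 0.4, 0.0]
75 [-96.   6. 122.] [array([ -28.,    8.,  -35., -105.,  -27.,   34.])]
(-96, 0, 122, 32, 10) [-19.4, -6.6, 16.1] [0.2, 0.4, 0.0]
80 [-84.   6. 125.] [array([ -27.,    8.,  -34., -104.,  -26.,   33.])]
(-84, 0, 125, 32, 10) [-27.3, -8.6, 24.3] [0.2, 0.4, 0.0]
85 [-72.   6. 126.] [array([ -26.,    9.,  -33., -104.,  -25.,   31.])]
(-72, 0, 126, 32, 10) [-34.7, -10.7, 33.8] [0.2, 0.4, 0.0]
90 [-59.   6. 126.] [array([ -25.,   10.,  -31., -104.,  -24.,   31.])]
(-59, 0, 126, 32, 10) [-41.5, -13.0, 44.5] [0.2, 0.4, 0.0]
```

apply_moves(
  deltas=[
    {"fingers":30,"delta_pos":[-2.2,-1.2,1],"angular":[0,0,0]},
    {"fingers":30,"delta_pos":[-4.2,-2,2.2],"angular":[0,0,0]},
    {"fingers":30,"delta_pos":[-6.2,-2.7,3.6],"angular":[0,0,0]},
    {"fingers":30,"delta_pos":[-8.2,-3.4,5],"angular":[0,0,0]},
  ],
)

```text
clock: 21.05
tool_pos: [0.6171, -0.0759, 0.119]
orientation: [179.8, 58.4, -176.8]
force: [-0.5, -0.5, -0.9]
opening: 0.03
gripper_force: 0.7
```

Run:
```python
from k import *
report()
```

```text
rack xyz [-110.8    0.9  119. ] t 31.6 clock 21.05 F(rack) [-0.42 -0.56 -0.87] open 0.02996629111402384 j [ -30.6    7.8  -37.4 -105.6  -29.6   37. ]
```

apply_moves(
  deltas=[
    {"fingers":30,"delta_pos":[-1.2,-0.3,1],"angular":[0,0,0]},
    {"fingers":30,"delta_pos":[-2.4,-0.6,2],"angular":[0,0,0]},
    {"fingers":30,"delta_pos":[-3.6,-0.9,3],"angular":[0,0,0]},
    {"fingers":30,"delta_pos":[-4.8,-1.2,4],"angular":[0,0,0]},
  ],
)

```text
clock: 21.45
tool_pos: [0.6222, -0.0769, 0.1202]
orientation: [179.9, 58.3, -176.8]
force: [-8.1, -1.6, 2.7]
opening: 0.0298
gripper_force: 3.8
```

apply_moves(
  deltas=[
    {"fingers":30,"delta_pos":[-1.2,-0.3,1],"angular":[0,0,0]},
    {"fingers":30,"delta_pos":[-2.2,-0.6,2],"angular":[0,0,0]},
  ],
)

```text
clock: 21.65
tool_pos: [0.6248, -0.0774, 0.1209]
orientation: [179.9, 58.3, -176.8]
force: [-10.0, -2.5, 5.2]
opening: 0.0303
gripper_force: 5.6
```

Run:
```python
from k import *
report()
```

```text
rack xyz [-103.     0.3  120.9] t 31.7 clock 21.65 F(rack) [-9.66 -3.67  5.17] open 0.03025937417887958 j [ -29.5    8.   -36.3 -104.9  -28.5   35.5]
```

apply_moves(
  deltas=[
    {"fingers":30,"delta_pos":[-1.3,-0.2,-0.8],"angular":[0,0,0]},
    {"fingers":30,"delta_pos":[-2.5,-0.4,-1.6],"angular":[0,0,0]},
  ],
)

```text
clock: 21.85
tool_pos: [0.6257, -0.0779, 0.1244]
orientation: [179.8, 58.4, -176.8]
force: [0.5, -0.7, -0.0]
opening: 0.03
gripper_force: 0.2
```

Run:
```python
from k import *
report()
```

```text
rack xyz [-1.020e+02 -1.000e-01  1.244e+02] t 31.6 clock 21.85 F(rack) [ 0.58 -0.67 -0.02] open 0.029980015777361202 j [ -29.     7.5  -35.9 -104.1  -28.    34.1]
```

apply_moves(
  deltas=[
    {"fingers":30,"delta_pos":[-0.9,-0.2,1],"angular":[0,0,0]},
    {"fingers":30,"delta_pos":[-1.8,-0.5,2],"angular":[0,0,0]},
    {"fingers":30,"delta_pos":[-2.7,-0.8,3.1],"angular":[0,0,0]},
  ],
)

```text
clock: 22.15
tool_pos: [0.6294, -0.0784, 0.1248]
orientation: [179.9, 58.4, -176.8]
force: [-6.9, -1.2, 4.4]
opening: 0.0298
gripper_force: 3.9
```

apply_moves(
  deltas=[
    {"fingers":30,"delta_pos":[-0.9,-0.2,1],"angular":[0,0,0]},
    {"fingers":30,"delta_pos":[-1.8,-0.5,2],"angular":[0,0,0]},
  ],
)

```text
clock: 22.35
tool_pos: [0.6318, -0.079, 0.1252]
orientation: [179.9, 58.3, -176.8]
force: [-9.1, -2.0, 4.9]
opening: 0.0299
gripper_force: 4.9
```

Run:
```python
from k import *
report()
```

```text
rack xyz [-95.8  -0.4 125.2] t 31.7 clock 22.35 F(rack) [-8.78 -3.05  4.88] open 0.029933300445132035 j [ -28.4    7.8  -35.2 -103.8  -27.4   33.4]
```

apply_moves(
  deltas=[
    {"fingers":30,"delta_pos":[-1.4,-0.2,0.2],"angular":[0,0,0]},
    {"fingers":30,"delta_pos":[-2.6,-0.4,0.6],"angular":[0,0,0]},
    {"fingers":30,"delta_pos":[-3.8,-0.7,1.2],"angular":[0,0,0]},
  ],
)

```text
clock: 22.65
tool_pos: [0.6336, -0.0794, 0.1262]
orientation: [179.9, 58.2, -176.8]
force: [-6.9, -1.1, -0.8]
opening: 0.0299
gripper_force: 3.9
```

Run:
```python
from k import *
report()
b=ctrl.snapshot('top')[:,:,::-1]; a=ctrl.snapshot('scene')[:,:,::-1]
cv2.imwrite('pics/t8.png',b);cv2.imwrite('pics/s8.png',a)
# grey lid in top view: where would the lid centre project at tilt phi
for th in (65,70,75,80,85,90):
    s,c=np.sin(np.radians(th)),np.cos(np.radians(th));P=pos(-86*s-163*c+43*s,0,163*s+43*c)
    print(th,proj('top',P).round(1),proj('scene',P).round(1))
```

```text
rack xyz [-94.   -0.6 126.2] t 31.8 clock 22.65 F(rack) [-6.68 -1.94 -0.77] open 0.02993489379889792 j [ -27.7    7.7  -34.7 -103.   -26.7   32. ]
65 [276.5 192.8] [269.1 189.2]
70 [276.8 189.1] [265.3 186.5]
75 [277.2 185.3] [261.3 184. ]
80 [277.6 181.4] [257.2 181.8]
85 [278.  177.5] [253.  179.9]
90 [278.4 173.6] [248.8 178.4]
```

apply_moves(
  deltas=[
    {"fingers":30,"delta_pos":[-1,-0.2,0.7],"angular":[0,0,0]},
    {"fingers":30,"delta_pos":[-2,-0.4,1.4],"angular":[0,0,0]},
    {"fingers":30,"delta_pos":[-3,-0.7,2.1],"angular":[0,0,0]},
  ],
)

```text
clock: 23.05
tool_pos: [0.6368, -0.08, 0.1271]
orientation: [179.9, 58.1, -176.8]
force: [-6.8, -2.7, -3.1]
opening: 0.0299
gripper_force: 3.2
```

Run:
```python
from k import *
report()
```

```text
rack xyz [-90.8  -0.8 127.1] t 31.9 clock 23.05 F(rack) [-6.39 -3.52 -3.08] open 0.029909794247227305 j [ -27.3    7.7  -34.3 -102.6  -26.3   31.3]
```

Now purely forward, since Fz has turned negative.

apply_moves(
  deltas=[
    {"fingers":30,"delta_pos":[-0.6,-0.3,0.9],"angular":[0,0,0]},
    {"fingers":30,"delta_pos":[-1.2,-0.6,1.8],"angular":[0,0,0]},
    {"fingers":30,"delta_pos":[-1.8,-0.9,2.7],"angular":[0,0,0]},
    {"fingers":30,"delta_pos":[-2.4,-1.2,3.6],"angular":[0,0,0]},
  ],
)

```text
clock: 23.45
tool_pos: [0.6412, -0.0806, 0.1276]
orientation: [179.8, 58.2, -176.8]
force: [-7.5, -2.5, 1.0]
opening: 0.0299
gripper_force: 4.4
```

Run:
```python
from k import *
report()
```

```text
rack xyz [-86.4  -0.9 127.6] t 31.8 clock 23.45 F(rack) [-7.11 -3.41  1.  ] open 0.029855541107108367 j [ -27.     8.   -33.8 -102.5  -26.1   31. ]
```

apply_moves(
  deltas=[
    {"fingers":30,"delta_pos":[-0.7,-0.3,0.8],"angular":[0,0,0]},
    {"fingers":30,"delta_pos":[-1.4,-0.6,1.6],"angular":[0,0,0]},
    {"fingers":30,"delta_pos":[-2,-0.9,2.5],"angular":[0,0,0]},
    {"fingers":30,"delta_pos":[-2.6,-1.2,3.4],"angular":[0,0,0]},
  ],
)

```text
clock: 23.85
tool_pos: [0.6471, -0.0812, 0.1295]
orientation: [179.8, 58.3, -176.8]
force: [-3.8, 1.3, 0.4]
opening: 0.0303
gripper_force: 2.0
```

Run:
```python
from k import *
report()
```

```text
rack xyz [-80.4  -0.8 129.5] t 31.7 clock 23.85 F(rack) [-3.94  0.85  0.35] open 0.030274277164836882 j [ -26.7    8.3  -33.2 -102.5  -25.9   30.6]
```

Force is falling, so it's through. A little further.

apply_moves(
  deltas=[
    {"fingers":30,"delta_pos":[-0.5,-0.3,0.9],"angular":[0,0,0]},
    {"fingers":30,"delta_pos":[-1,-0.6,1.8],"angular":[0,0,0]},
    {"fingers":30,"delta_pos":[-1.5,-0.9,2.7],"angular":[0,0,0]},
    {"fingers":30,"delta_pos":[-2,-1.2,3.6],"angular":[0,0,0]},
  ],
)

```text
clock: 24.25
tool_pos: [0.6512, -0.0823, 0.1296]
orientation: [179.8, 58.3, -176.8]
force: [-6.9, 0.5, 1.9]
opening: 0.0299
gripper_force: 3.4
```

Run:
```python
from k import *
report()
```

```text
rack xyz [-76.2  -1.4 129.6] t 31.7 clock 24.25 F(rack) [-6.95 -0.38  1.86] open 0.029890932412528468 j [ -26.5    8.6  -32.8 -102.4  -25.8   30.5]
```

apply_moves(
  deltas=[
    {"fingers":30,"delta_pos":[-0.5,-0.1,0.9],"angular":[0,0,0]},
    {"fingers":30,"delta_pos":[-1,-0.3,1.8],"angular":[0,0,0]},
    {"fingers":30,"delta_pos":[-1.5,-0.4,2.7],"angular":[0,0,0]},
    {"fingers":30,"delta_pos":[-2,-0.6,3.6],"angular":[0,0,0]},
  ],
)

```text
clock: 24.65
tool_pos: [0.6556, -0.0826, 0.1298]
orientation: [179.8, 58.4, -176.8]
force: [-6.8, 1.1, 3.8]
opening: 0.03
gripper_force: 3.5
```

apply_moves(
  deltas=[
    {"fingers":30,"delta_pos":[-0.5,-0.1,0.9],"angular":[0,0,0]},
    {"fingers":30,"delta_pos":[-1,-0.3,1.8],"angular":[0,0,0]},
  ],
)

```text
clock: 24.85
tool_pos: [0.6581, -0.0832, 0.1301]
orientation: [179.9, 58.4, -176.8]
force: [-3.8, -1.1, 3.0]
opening: 0.03
gripper_force: 2.2
```

Run:
```python
from k import *
report()
```

```text
rack xyz [-69.2  -1.5 130.1] t 31.6 clock 24.85 F(rack) [-3.63 -1.54  3.  ] open 0.03000036519622275 j [ -26.2    9.1  -32.1 -102.6  -25.5   30.3]
```

apply_moves(
  deltas=[
    {"fingers":30,"delta_pos":[-0.5,-0.1,0.9],"angular":[0,0,0]},
    {"fingers":30,"delta_pos":[-1,-0.3,1.8],"angular":[0,0,0]},
    {"fingers":30,"delta_pos":[-1.5,-0.4,2.7],"angular":[0,0,0]},
    {"fingers":30,"delta_pos":[-1.5,-0.4,2.7],"angular":[0,0,0]},
    {"fingers":30,"delta_pos":[-1.5,-0.4,2.7],"angular":[0,0,0]},
    {"fingers":30,"delta_pos":[-1.5,-0.4,2.7],"angular":[0,0,0]},
  ],
)

```text
clock: 25.45
tool_pos: [0.6608, -0.0833, 0.1292]
orientation: [179.8, 58.3, -176.8]
force: [0.7, 1.0, 0.3]
opening: 0.03
gripper_force: 0.0
```

Run:
```python
from k import *
report()
p,R,s=here();print('back60',R.inv().apply(RR.apply([-60,0,0])),'up10',R.inv().apply([0,0,10]))
```

```text
rack xyz [-66.6  -1.3 129.2] t 31.7 clock 25.45 F(rack) [0.54 1.11 0.33] open 0.029997980177061484 j [ -26.     9.3  -31.8 -102.6  -25.3   30.3]
back60 [ 31.00466802  10.58123691 -50.26676821] up10 [-8.5126313   0.01541186 -5.247368  ]
```

apply_moves(
  deltas=[
    {"fingers":30,"delta_pos":[10,3.5,-17],"angular":[0,0,0]},
    {"fingers":30,"delta_pos":[20,7,-33],"angular":[0,0,0]},
    {"fingers":30,"delta_pos":[31,10.5,-50],"angular":[0,0,0]},
    {"fingers":30,"delta_pos":[36,12,-58],"angular":[0,0,0]},
    {"fingers":30,"delta_pos":[36,12,-58],"angular":[0,0,0]},
    {"fingers":30,"delta_pos":[36,12,-58],"angular":[0,0,0]},
    {"fingers":30,"delta_pos":[36,12,-58],"angular":[0,0,0]},
    {"fingers":30,"delta_pos":[36,12,-58],"angular":[0,0,0]},
    {"fingers":30,"delta_pos":[36,12,-58],"angular":[0,0,0]},
    {"fingers":30,"delta_pos":[36,12,-58],"angular":[0,0,0]},
  ],
)

```text
clock: 26.45
tool_pos: [0.5921, -0.0753, 0.129]
orientation: [179.8, 58.4, -176.8]
force: [-0.3, -0.9, -0.1]
opening: 0.03
gripper_force: 0.0
```

apply_moves(
  deltas=[
    {"fingers":30,"delta_pos":[0,0,0],"angular":[0,0,0]},
    {"fingers":30,"delta_pos":[0,0,0],"angular":[0,0,0]},
    {"fingers":30,"delta_pos":[0,0,0],"angular":[0,0,0]},
    {"fingers":30,"delta_pos":[0,0,0],"angular":[0,0,0]},
    {"fingers":30,"delta_pos":[0,0,0],"angular":[0,0,0]},
    {"fingers":30,"delta_pos":[0,0,0],"angular":[0,0,0]},
    {"fingers":30,"delta_pos":[0,0,0],"angular":[0,0,0]},
    {"fingers":30,"delta_pos":[0,0,0],"angular":[0,0,0]},
    {"fingers":30,"delta_pos":[0,0,0],"angular":[0,0,0]},
    {"fingers":30,"delta_pos":[0,0,0],"angular":[0,0,0]},
  ],
)

```text
clock: 27.45
tool_pos: [0.5919, -0.0754, 0.1291]
orientation: [179.9, 58.4, -176.8]
force: [-0.0, 0.0, 0.6]
opening: 0.0297
gripper_force: 0.0
```

apply_moves(
  deltas=[
    {"fingers":30,"delta_pos":[0,0,0],"angular":[0,0,0]},
    {"fingers":30,"delta_pos":[0,0,0],"angular":[0,0,0]},
    {"fingers":30,"delta_pos":[0,0,0],"angular":[0,0,0]},
    {"fingers":30,"delta_pos":[0,0,0],"angular":[0,0,0]},
    {"fingers":30,"delta_pos":[0,0,0],"angular":[0,0,0]},
    {"fingers":30,"delta_pos":[0,0,0],"angular":[0,0,0]},
    {"fingers":30,"delta_pos":[0,0,0],"angular":[0,0,0]},
    {"fingers":30,"delta_pos":[0,0,0],"angular":[0,0,0]},
    {"fingers":30,"delta_pos":[0,0,0],"angular":[0,0,0]},
    {"fingers":30,"delta_pos":[0,0,0],"angular":[0,0,0]},
  ],
)

```text
clock: 28.45
tool_pos: [0.5919, -0.0754, 0.1291]
orientation: [179.9, 58.4, -176.8]
force: [-0.2, -0.0, -0.4]
opening: 0.0298
gripper_force: 0.0
```

Run:
```python
from k import *
report()
a=ctrl.snapshot('scene')[100:300,140:340,::-1].copy();b=ctrl.snapshot('top')[135:285,195:395,::-1].copy()
P=pos(-44,0,163);u=proj('scene',P)-[140,100];v=proj('top',P)-[195,135];print(u*2,v*2)
cv2.imwrite('pics/s9.png',np.hstack([cv2.resize(a,(400,400),interpolation=2),cv2.copyMakeBorder(cv2.resize(b,(400,300),interpolation=2),0,100,0,0,0)]))
```

```text
rack xyz [-135.9   -1.6  129.1] t 31.6 clock 28.45 F(rack) [-0.18 -0.06 -0.42] open 0.029834511378928858 j [ -30.3    4.1  -38.7 -101.5  -28.8   32.2]
[218.27106501 157.05573364] [166.82377947  77.76563241]
```

View pics/s9.png

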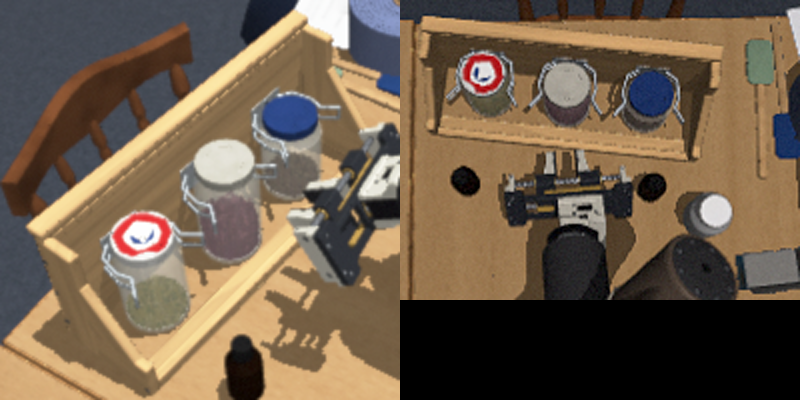

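The jar stands upright in the middle clip, lid at left-panel (224,161) and top-panel (568,82). The fork is clear of it and nothing else has moved. I'll check the lid position numerically.

Run:
```python
from k import *
c={}
for n,(u,v),r in (('scene',(252,180.5),22),('top',(278.5,176),16)):
    im=ctrl.snapshot(n).astype(int);h=im.max(2)-im.min(2);m=((h<32)&(im.min(2)>120)).astype(np.uint8)
    y,x=np.mgrid[:420,:560];m[(x-u)**2+(y-v)**2>r*r]=0
    m=cv2.morphologyEx(m,cv2.MORPH_OPEN,np.ones((4,4)))
    k,l,st,ce=cv2.connectedComponentsWithStats(m);i=1+st[1:,4].argmax();x0,y0,w,hh,_=st[i]
    c[n]=(x0+(w-1)/2,y0+(hh-1)/2);print(n,st[i],ce[i],c[n])
P,e=tri(c['scene'],c['top']);print((RR.inv().apply(P-O)*1000).round(1),e)
for n in c: print(n,'on z=163:',(RR.inv().apply(plane(n,*c[n],.163)-O)*1000).round(1))
```

```text
scene [238 171  30  23 549] [252.62659381 181.72859745] (np.float64(252.5), np.float64(182.0))
top [268 167  23  22 384] [278.9375     177.61458333] (np.float64(279.0), np.float64(177.5))
[-52.8  -2.5 153.7] 0.0014006393712574419
scene on z=163: [-58.4   4.  163. ]
top on z=163: [-55.9  -3.1 163. ]
```

The lid-side pixels bias this toward the camera, so it's inconclusive within a few mm. I'll make a gentle confirming touch against the lid to seat the jar on the board.

apply_moves(
  deltas=[
    {"fingers":30,"delta_pos":[-9,-3,15],"angular":[0,0,0]},
    {"fingers":30,"delta_pos":[-18,-6,30],"angular":[0,0,0]},
    {"fingers":30,"delta_pos":[-27,-9,44],"angular":[0,0,0]},
    {"fingers":30,"delta_pos":[-32,-10.5,52],"angular":[0,0,0]},
    {"fingers":30,"delta_pos":[-34.5,-11.5,55.5],"angular":[0,0,0]},
    {"fingers":30,"delta_pos":[-36,-12,57.5],"angular":[0,0,0]},
    {"fingers":30,"delta_pos":[-36,-12,57.5],"angular":[0,0,0]},
  ],
)

```text
clock: 29.35
tool_pos: [0.6602, -0.0832, 0.1294]
orientation: [179.8, 58.3, -176.8]
force: [0.4, 0.3, 0.5]
opening: 0.0299
gripper_force: 0.0
```

apply_moves(
  deltas=[
    {"fingers":30,"delta_pos":[-0.5,-0.2,0.8],"angular":[0,0,0]},
    {"fingers":30,"delta_pos":[-1,-0.4,1.7],"angular":[0,0,0]},
  ],
)

```text
clock: 29.55
tool_pos: [0.662, -0.0837, 0.1297]
orientation: [179.9, 58.4, -176.8]
force: [-0.7, -0.4, -0.5]
opening: 0.03
gripper_force: 0.0
```

apply_moves(
  deltas=[
    {"fingers":30,"delta_pos":[-0.5,-0.2,0.8],"angular":[0,0,0]},
  ],
)

```text
clock: 29.65
tool_pos: [0.6632, -0.084, 0.1297]
orientation: [179.9, 58.4, -176.8]
force: [-0.1, -0.1, 0.4]
opening: 0.0299
gripper_force: 0.1
```

apply_moves(
  deltas=[
    {"fingers":30,"delta_pos":[-0.5,-0.2,0.8],"angular":[0,0,0]},
  ],
)

```text
clock: 29.75
tool_pos: [0.664, -0.0841, 0.1295]
orientation: [179.9, 58.4, -176.8]
force: [-1.3, -1.2, 0.4]
opening: 0.03
gripper_force: 0.7
```

apply_moves(
  deltas=[
    {"fingers":30,"delta_pos":[-0.3,-0.1,0.5],"angular":[0,0,0]},
  ],
)

```text
clock: 29.85
tool_pos: [0.6647, -0.0841, 0.1295]
orientation: [179.9, 58.4, -176.8]
force: [-1.2, 0.3, 0.7]
opening: 0.03
gripper_force: 0.4
```

apply_moves(
  deltas=[
    {"fingers":30,"delta_pos":[-0.3,-0.1,0.5],"angular":[0,0,0]},
  ],
)

```text
clock: 29.95
tool_pos: [0.6654, -0.0842, 0.1296]
orientation: [179.9, 58.4, -176.8]
force: [-1.7, -0.7, 0.4]
opening: 0.0301
gripper_force: 0.5
```

apply_moves(
  deltas=[
    {"fingers":30,"delta_pos":[-0.3,-0.1,0.5],"angular":[0,0,0]},
  ],
)

```text
clock: 30.05
tool_pos: [0.666, -0.0842, 0.1295]
orientation: [179.9, 58.4, -176.8]
force: [-0.7, -0.3, -0.1]
opening: 0.03
gripper_force: 0.7
```

```bash
python3 -c "
from k import *
report()"
```

```text
rack xyz [-61.3  -1.6 129.5] t 31.6 clock 30.05 F(rack) [-0.68 -0.33 -0.06] open 0.029987380519710817 j [ -25.7    9.7  -31.3 -102.5  -25.    29.9]
```

The jar still yields at about 1 N, so it wasn't fully seated. I'll keep going until it's firm.

apply_moves(
  deltas=[
    {"fingers":30,"delta_pos":[-0.3,-0.1,0.5],"angular":[0,0,0]},
    {"fingers":30,"delta_pos":[-0.6,-0.2,1],"angular":[0,0,0]},
  ],
)

```text
clock: 30.25
tool_pos: [0.6671, -0.0844, 0.1295]
orientation: [179.9, 58.4, -176.8]
force: [-3.5, -1.2, 2.4]
opening: 0.03
gripper_force: 1.9
```

apply_moves(
  deltas=[
    {"fingers":30,"delta_pos":[-0.3,-0.1,0.5],"angular":[0,0,0]},
    {"fingers":30,"delta_pos":[-0.6,-0.2,1],"angular":[0,0,0]},
  ],
)

```text
clock: 30.45
tool_pos: [0.6684, -0.0844, 0.1299]
orientation: [179.9, 58.4, -176.8]
force: [-5.9, -0.6, 5.4]
opening: 0.0298
gripper_force: 3.3
```

apply_moves(
  deltas=[
    {"fingers":30,"delta_pos":[-0.3,-0.1,0.5],"angular":[0,0,0]},
  ],
)

```text
clock: 30.55
tool_pos: [0.6692, -0.0844, 0.1301]
orientation: [179.9, 58.4, -176.8]
force: [-6.5, -0.2, 6.2]
opening: 0.0301
gripper_force: 3.8
```

```bash
python3 -c "
from k import *
report()"
```

```text
rack xyz [-58.1  -1.4 130.1] t 31.6 clock 30.55 F(rack) [-6.46 -0.98  6.2 ] open 0.030056210758513648 j [ -25.5    9.8  -30.9 -102.5  -24.9   29.7]
```

Firm at the predicted home position. Retreating.

apply_moves(
  deltas=[
    {"fingers":30,"delta_pos":[1.5,0.5,-2.5],"angular":[0,0,0]},
    {"fingers":30,"delta_pos":[10,3.5,-17],"angular":[0,0,0]},
    {"fingers":30,"delta_pos":[20,7,-33],"angular":[0,0,0]},
    {"fingers":30,"delta_pos":[31,10.5,-50],"angular":[0,0,0]},
    {"fingers":30,"delta_pos":[38,13,-62],"angular":[0,0,0]},
    {"fingers":30,"delta_pos":[38,13,-62],"angular":[0,0,0]},
    {"fingers":30,"delta_pos":[38,13,-62],"angular":[0,0,0]},
    {"fingers":30,"delta_pos":[38,13,-62],"angular":[0,0,0]},
    {"fingers":30,"delta_pos":[38,13,-62],"angular":[0,0,0]},
    {"fingers":30,"delta_pos":[38,13,-62],"angular":[0,0,0]},
  ],
)

```text
clock: 31.55
tool_pos: [0.596, -0.0757, 0.1296]
orientation: [179.8, 58.4, -176.8]
force: [-0.5, 0.4, -0.1]
opening: 0.0301
gripper_force: 0.0
```

apply_moves(
  deltas=[
    {"fingers":30,"delta_pos":[0,0,0],"angular":[0,0,0]},
    {"fingers":30,"delta_pos":[0,0,0],"angular":[0,0,0]},
    {"fingers":30,"delta_pos":[0,0,0],"angular":[0,0,0]},
    {"fingers":30,"delta_pos":[0,0,0],"angular":[0,0,0]},
    {"fingers":30,"delta_pos":[0,0,0],"angular":[0,0,0]},
    {"fingers":30,"delta_pos":[0,0,0],"angular":[0,0,0]},
    {"fingers":30,"delta_pos":[0,0,0],"angular":[0,0,0]},
    {"fingers":30,"delta_pos":[0,0,0],"angular":[0,0,0]},
    {"fingers":30,"delta_pos":[0,0,0],"angular":[0,0,0]},
    {"fingers":30,"delta_pos":[0,0,0],"angular":[0,0,0]},
  ],
)

```text
clock: 32.55
tool_pos: [0.5956, -0.0758, 0.1297]
orientation: [179.9, 58.4, -176.8]
force: [0.2, 0.5, 0.3]
opening: 0.03
gripper_force: 0.0
```

Run:
```python
from k import *
report()
c={}
I={n:ctrl.snapshot(n).astype(int) for n in ('scene','top')}
def lid(n,cond,u,v,r):
    m=cond(I[n]).astype(np.uint8);y,x=np.mgrid[:420,:560];m[(x-u)**2+(y-v)**2>r*r]=0
    m=cv2.morphologyEx(m,cv2.MORPH_OPEN,np.ones((4,4)));k,l,st,ce=cv2.connectedComponentsWithStats(m);i=1+st[1:,4].argmax();x0,y0,w,hh,_=st[i]
    return (x0+(w-1)/2,y0+(hh-1)/2),st[i]
g=lambda im:((im.max(2)-im.min(2)<32)&(im.min(2)>120)); bl=lambda im:(im[...,2]>im[...,0]*1.6)&(im[...,2]>70)
for name,f,a,b in (('grey',g,(252,180.5),(278.5,176)),('blue',bl,(285,158),(320,181))):
    s,A=lid('scene',f,*a,22);t,B=lid('top',f,*b,16);P,e=tri(s,t);print(name,A,B,(RR.inv().apply(P-O)*1000).round(1),round(e*1000,1))
```

```text
rack xyz [-132.2   -1.5  129.7] t 31.6 clock 32.55 F(rack) [0.14 0.53 0.26] open 0.029951556912215262 j [ -29.9    4.3  -38.3 -101.5  -28.5   31.9]
grey [236 170  30  22 531] [269 166  22  21 380] [-47.   -3.2 154.6] 3.3
blue [272 149  28  21 454] [311 172  22  21 362] [ -45.2 -145.1  118.8] 1.0
```

The lid moved 6 mm to x = −47. The fixed blue jar, measured the same way, reads −45, so the jar is home.

```bash
python3 -c "
from plant import ctrl
print(ctrl.close_job())"
```

```text
the job is handed in; nothing more can be done
None
```

The jar stands upright in the middle clip against the board, the fingers are clear of it, and the job is handed in at about 33 s; pushes read up to about 14 N (limit 25 N), the bottles looked unmoved, and no verdict was returned.

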